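Load the spine-label printer on the book-processing desk

ROBOT

A 6-joint arm with a two-finger parallel gripper is mounted at the origin on the work surface. World frame = base frame: x ahead of the robot, y to its left, z up, the work surface at z = 0. Lengths are in mm, angles in rad, forces in N, time in s.
With the tool pointing down it reaches from about 325 to 875 mm from the base axis. Payload 4.4 kg.
Tool frame: the origin (TCP) lies at the very end of the fingers, on their centre line; the grasp point (between the pads) lies 19 mm behind it; z points along the fingers, y is the line along which they close (so a half turn about z gives the same grasp; the last joint's range is limited). The gripper opens to 85 mm and grips with 20 to 120 N. Pads are 22 mm wide; open, the fingers measure 114 mm over their backs; the gripper's body (76 mm by 85 mm) begins 54 mm behind the grasp point. The pads swing forward as they close: fully open they stand 13 mm farther back than shut.
Start: joints at [-1.294, 0.207, 1.542, -0, 1.393, -0.15], TCP at [238.539, -523.189, 206.782] pointing down, gripper open.
Joint ranges: [-2.73, 2.73], [-0.86, 2.22], [0.23, 2.46], [-1.11, 4.25], [0.08, 2.63], [-2.82, 2.82]. Speed limits (rad/s): [2.79, 2.79, 3.14, 3.14, 3.14, 3.14].

INTERFACE

Orientations are given as a 3x3 rotation matrix whose columns are the frame's x, y, z axes.
In Python, from rig import get_obs, grab_frame, camera_params, close_job gives the robot as it stands.
- The arm moves only by the tool apply_moves, never from a script. Its argument "series" is a list of rows, each a list of 5 numbers: the opening, from -1 (shut) to 1 (fully open), then the shift along the world's x, y, z normalised to -1 to 1, where 1 is 0.04 m, then the turn about the world's z normalised to -1 to 1, where 1 is 6 degrees. In form: [[claw, x, y, z, spin], ...]. A call has exactly 5 rows; each row shifts and turns the commanded pose from where the row before left it; what a row does not reach is not made up. A row lasts 1/12 s, in which the tool goes at most 41.7 mm and 7.16 degrees, less where a joint would pass 70% of its speed; a pose out of reach is approached as far as the arm can. A call with a number of a shift or a turn outside -1 to 1 is refused whole. A call with a gripper value outside its range is refused whole. The fingers move at their own pace and stop on an object; "grip_force" is the grip in N (left out, the last holds). Time passes only in rows, so rows that do not move let the fingers close, or fill a call up. It gives the time, the measured TCP pose, the force, the opening and the grip force at its end, in the units of the state.
- get_obs(): the state, without advancing time (a new reading comes with each control period).
- grab_frame(name): name is "scene" or "side" or "wrist"; returns the picture (420x560x3 uint8, red, green, blue); there is no depth.
- camera_params(name): a dict with "mtx" (3x3 intrinsics, pixels), "dist" ([k1, k2, p1, p2, k3] as OpenCV has them; the pictures are not rectified), "rvec" (rotation vector, rad) and "tvec" (3), from world to camera coordinates, as OpenCV has them. Camera axes: x right, y down, z forward; pixel columns grow to the right and rows downward; lengths in mm; the calibration is good to about 2 mm. A picture is of the moment at which its call begins: read the wrist's pose just before it. camera_params takes no time and is no camera call; for the wrist camera it gives the pose at the moment of the call.
- close_job(): hands the job in; it is judged then, once.
The state is a dict: "clock": time; "joints": joint angles; "joint_vel": joint speeds; "effort": joint torques, N m; "eef_pos": TCP position; "tool_rot": TCP orientation; "force": force on the tool from outside, world axes, zero at the start; "ft_torque": the same for the moment, N m; "opening": opening from 0.0 (shut) to 1.0 (fully open); "gripper_force": force on a finger pad.
Only numpy, scipy, OpenCV 4.12 (cv2) and the standard library are available. Lean on these libraries where they do the work, as an engineer would, in place of code of your own. Each camera call takes 0.05 s, during which the arm holds its last target. There are 200 camera calls.

TASK

Load the label printer. First draw the full (fatter) label roll off its sloping peg and lower it all the way down the printer's upright spindle, letting go only once it is down; then set the ribbon cassette flat and fully home in its matching pocket, and last swing the latch arm over the cassette as far as it goes. Leave the part-used roll on its peg and everything else on the desk where it is.

Things in the scene. Friction and masses are not known exactly. Their poses are not given: they have to be found in the camera images.
- full_roll: full roll of white labels on a cardboard core: outside diameter 62 mm, bore 26 mm, 38 mm high, 0.1 kg. Origin on its axis at the underside, z along its axis (up when mounted). At the start it is threaded on one of the two pegs of the sloping holder, its z leaning 35 degrees from vertical towards the robot's side
- part_roll: part-used roll: like the full one but only 42 mm outside diameter; sits on the holder's other peg and stays there. Origin at the underside on its axis
- holder: dark steel roll holder, fixed: a plate 230 mm wide (y) and 110 mm long, sloping 35 degrees, its face looking up and to the holder's -x side, face centre 65 mm above the origin (which is on the desk). Two pegs of 20 mm diameter and 25 mm long stand square to the plate at y = +55 and -55 mm; which roll is on which peg varies. The rolls lie against the plate
- printer: label printer, fixed: grey deck 200 mm (x) by 270 mm (y), top 32 mm above the desk, and a 75 mm high housing along its +x edge (x = 100 to 165 mm). Origin on the desk under the deck's centre. Spindle at y = +80 mm, pocket at y = -45 mm, latch pivot post at y = -115 mm
- spindle_foot (a point): on the spindle's axis, on the small round foot (44 mm across, 4 mm above the deck) that the roll must rest on. The steel spindle is 22 mm in diameter and rises 46 mm above this point, tapered over the last 8 mm. Axes as the printer's
- pocket_floor (a point): centre of the main part of the pocket, on its floor, 12 mm below the deck; the seated cassette's origin comes here with its axes along the printer's. The pocket has the cassette's outline with 2 mm to spare on every side, nose towards +y
- cassette: black ribbon cassette, loose on the desk, 30 mm high: main block 48 mm (x) by 64 mm (y), with a narrower nose 24 mm (x) wide and 18 mm long on its +y end. Origin under the centre of the main block, z up. Seated, it stands 18 mm above the deck
- cassette_nose (a point): end of the cassette's nose, at its underside (50 mm along +y from the cassette's origin)
- latch (a joint): latch arm turning about the vertical post: 0 = fully open, pointing to the printer's -x; grows as it swings over the pocket; 1.571 = fully closed against its stop, pointing to the printer's +y, along the cassette. It starts open (0 to 0.35) and stays where it is left. Flat arm 14 mm wide, 7 mm thick, underside 53 mm above the desk
- latch_pivot (a point): on the latch's turning axis, 53 mm above the desk
- latch_knob (a point): centre of the top of the black round knob near the free end of the latch arm: 18 mm in diameter, rising 32 mm above the arm, 70 mm from the pivot axis
- bottle: clear drinking bottle, 64 mm across, 200 mm tall, origin under its centre; a bystander
- books: stack of three books about 140 x 200 mm, 70 mm high, origin under its centre; a bystander
- phone: flat dark phone 72 x 150 x 9 mm (x, y, z), origin under its centre; a bystander
- empty_core: empty cardboard core, a tube 32 mm outside, 26 mm inside, 38 mm high, standing; origin under its centre; a bystander
- scanner: hand-held code reader about 155 x 45 x 45 mm lying on the desk, long along its x, origin near its middle on the underside; a bystander
- stamp: wooden hand stamp, foot 30 x 60 mm, 63 mm tall, origin under its centre; a bystander
- notebook: closed grey notebook 100 x 150 x 16 mm, origin under its centre; a bystander
Things that resemble listed ones, but are neither listed nor needed, are in the scene too. Leave any blue or turquoise look-alike of the cassette alone. What is shaped like the full_roll but green is not meant.

How it is judged:
By the outcome, as a careful person would: the job done as asked, in the order asked, and still so for the second after the job is handed in, with the robot touching nothing.
It also fails if it takes over 58 s, if anything falls off the work surface, if the arm or the gripper's body presses on something with over 40 N, if the wrist force passes 120 N, or if a joint passes its speed limit or range.

## Working session

There is one attempt and no reset: what is moved stays moved. The work goes in short steps, Python scripts to look and compute and a tool call to move; the robot and the scene stay as the last step left them, time stands still between calls to the robot, and variables do not carry over. Pictures are saved under pics/ and viewed, at most 10 in all, crops included, and the job is handed in when it is done.

Besides the shell and the picture viewer there is one more tool, called in YAML: its name, and indented under it one key for each argument. apply_moves: Moves the arm, as the interface text tells. Scaled input: -1 to 1 covers 0.04 m each way for a shift and 6 degrees each way for a turn. Its arguments: {"type":"object","properties":{"series":{"type":"array","items":{"type":"array","items":{"type":"number"}}},"grip_force":{"type":"number"}},"required":["series"]}

```bash
mkdir -p pics; ls; cat > h.py <<'E'
import numpy as np, cv2
from rig import get_obs, grab_frame, camera_params, close_job
def snap(n,f):
    p=camera_params(n); im=grab_frame(n); cv2.imwrite('pics/'+f,im[:,:,::-1]); np.save('pics/'+f+'.npy',im); return im,p
def ray(p,uv):
    K=np.array(p['mtx']);d=np.array(p['dist'])
    q=cv2.undistortPoints(np.array(uv,float).reshape(-1,1,2),K,d).reshape(-1,2)
    R=cv2.Rodrigues(np.array(p['rvec'],float))[0];t=np.array(p['tvec'],float).reshape(3)
    return -R.T@t, np.c_[q,np.ones(len(q))]@R
def onz(p,uv,z):
    o,d=ray(p,uv); z=np.broadcast_to(z,(len(d),)); return o+d*((z-o[2])/d[:,2])[:,None]
def tri(ps,uvs):
    A=np.zeros((3,3));b=np.zeros(3)
    for p,uv in zip(ps,uvs):
        o,d=ray(p,[uv]);d=d[0]/np.linalg.norm(d[0]);M=np.eye(3)-np.outer(d,d);A+=M;b+=M@o
    return np.linalg.solve(A,b)
def proj(p,X):
    return cv2.projectPoints(np.array(X,float).reshape(-1,1,3),np.array(p['rvec'],float),np.array(p['tvec'],float),np.array(p['mtx']),np.array(p['dist']))[0].reshape(-1,2)
E
python3 - <<'E'
from h import *
for n in('scene','side'):
    im,p=snap(n,n+'0.png'); o,d=ray(p,[(280,210)]);print(n,o.round(),d.round(2),p['mtx'])
print(get_obs())
a,b=[cv2.imread(f'pics/{n}0.png') for n in('scene','side')]
E
```

```text
pics
scene [1038. -830.  787.] [[-0.48  0.67 -0.57]] [[467.88264181   0.         285.19002911]
 [  0.         467.88264181 214.24629902]
 [  0.           0.           1.        ]]
side [ 61. 697. 793.] [[ 0.39 -0.64 -0.66]] [[446.3040341    0.         276.57905824]
 [  0.         446.3040341  210.58651778]
 [  0.           0.           1.        ]]
{'clock': 0.1, 'joints': array([-1.29351389e+00,  2.07367499e-01,  1.54285725e+00,  2.09794148e-05,
        1.39353933e+00, -1.50507357e-01]), 'joint_vel': array([-0.000156  , -0.00141405, -0.0052326 , -0.00131407, -0.00064455,
        0.00143183]), 'effort': array([-4.07269363e-04, -3.84091222e+01, -2.92547411e+01, -2.81540051e-04,
        4.85887882e-03, -2.64632455e-06]), 'eef_pos': array([ 238.32449691, -522.4397148 ,  205.70149863]), 'tool_rot': array([[ 9.09886545e-01,  4.14856777e-01, -5.74549490e-04],
       [ 4.14857031e-01, -9.09884201e-01,  2.09413308e-03],
       [ 3.45991797e-04, -2.14377941e-03, -9.99997642e-01]]), 'force': array([ 0.15838211, -0.05707149, -1.122858  ]), 'ft_torque': array([ 0.07415479,  0.02134011, -0.00577718]), 'gripper_force': 0.0, 'opening': 0.9971411566707432}
```

View pics/scene0.png

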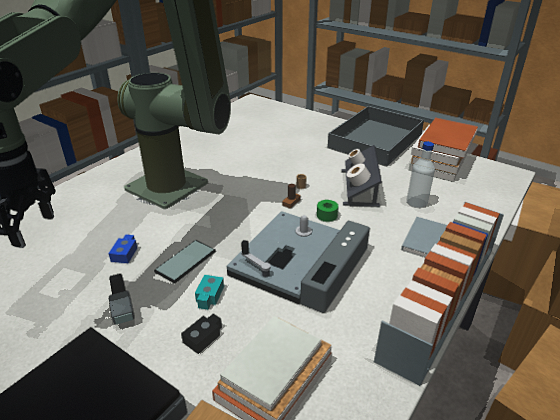

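View pics/side0.png

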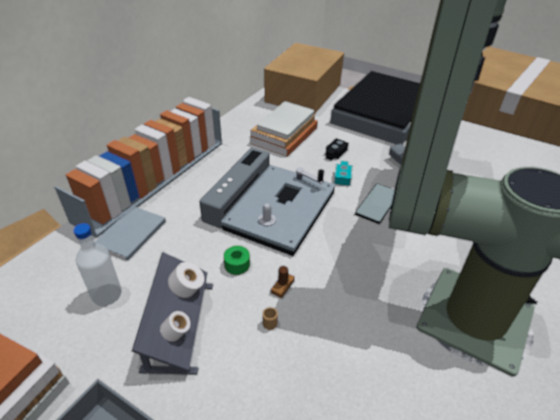

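The scene view shows these candidates:
- **Cassette:** black at scene (202,332). The look-alikes are turquoise (209,290) and blue (123,248).
- **Roll:** fat white on the holder at scene (358,174) / side (185,278). The others are the thin white one (355,155), a green ring (327,210) and the empty core (301,181).

By the description, I choose the black cassette and the fatter white roll nearer the printer.

```bash
python3 - <<'E'
from h import *
ps=camera_params('scene');pd=camera_params('side');pw=camera_params('wrist')
R=cv2.Rodrigues(np.array(pw['rvec'],float))[0]
o=get_obs();c=-R.T@np.array(pw['tvec']).reshape(3);T=o['tool_rot']
print('wrist cam in tool',(T.T@(c-o['eef_pos'])).round(),(T.T@R.T).round(2),pw['mtx'][0])
for n,uv,z in [('cass',(202,332),25),('spindle top',(304,219),82),('deck pocket',(281,257),32),('knob',(245,243),92),('roll',(358,174),90),('part',(355,155),90),('green',(327,206),38),('stamp',(291,190),50),('core',(301,178),38),('bottle',(420,195),50)]:
    print(n,onz(ps,[uv],z).round())
print('roll',tri([ps,pd],[(359,174),(185,277)]).round(),'part',tri([ps,pd],[(355,155),(178,324)]).round())
print('spindle',tri([ps,pd],[(304,216),(266,205)]).round())
a,b=[cv2.imread(f'pics/{n}0.png') for n in('scene','side')]
A=cv2.resize(a[130:290,220:380],(400,400),interpolation=cv2.INTER_CUBIC)
B=cv2.resize(b[130:370,130:370],(400,400),interpolation=cv2.INTER_CUBIC)
cv2.imwrite('pics/crop1.png',np.hstack([A,B]))
E
```

```text
wrist cam in tool [  74.    0. -167.] [[-0.   -0.96 -0.29]
 [ 1.   -0.   -0.  ]
 [ 0.   -0.29  0.96]] [320.30068717   0.         278.53916907]
cass [[ 525. -390.   25.]]
spindle top [[519.   6.  82.]]
deck pocket [[ 524. -104.   32.]]
knob [[ 466. -170.   92.]]
roll [[530. 281.  90.]]
part [[466. 383.  90.]]
green [[505. 150.  38.]]
stamp [[384. 145.  50.]]
core [[359. 237.  38.]]
bottle [[707. 343.  50.]]
roll [529. 295.  83.] part [464. 388.  87.]
spindle [514.  17.  83.]
```

View pics/crop1.png

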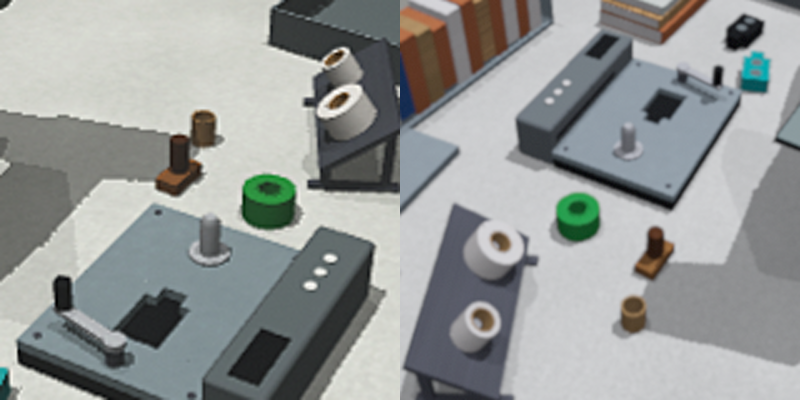

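The crop confirms the fat white roll (left about (345,112), right about (493,248)) is nearer the printer. The thin roll is on the far peg, and the spindle, pocket and open latch are visible.

apply_moves:
  series:
    - [1,0.88,0.48,0.1,0]
    - [1,0.88,0.48,0.1,0]
    - [1,0.88,0.48,0.1,0]
    - [1,0.88,0.48,0.1,0]
    - [1,0.88,0.48,0.1,0]

```text
clock: 0.52
eef_pos: [415.6, -425.9, 226.4]
tool_rot: [[0.91, 0.414, -0.001], [0.414, -0.91, 0.001], [-0.0, -0.001, -1.0]]
force: [-0.1, -1.0, 0.4]
opening: 1.0
gripper_force: 0.0
```

```bash
python3 - <<'E'
from h import *
im,p=snap('wrist','w1.png');print(get_obs()['eef_pos'],get_obs()['clock'])
import pickle;pickle.dump(p,open('w1.pkl','wb'))
E
```

```text
[ 422.73859995 -421.59706153  227.46327901] 0.5667
```

apply_moves:
  series:
    - [1,0.2,0.95,0,0.3]
    - [1,0.2,0.95,0,0.3]
    - [1,0.2,0.95,0,0.3]
    - [1,0.2,0.95,0,0.3]
    - [1,0.2,0.95,0,0.3]

```text
clock: 0.98
eef_pos: [454.1, -235.3, 226.1]
tool_rot: [[0.833, 0.553, -0.001], [0.553, -0.833, 0.001], [-0.0, -0.001, -1.0]]
force: [0.9, -0.4, 0.1]
opening: 1.0
gripper_force: 0.0
```

apply_moves:
  series:
    - [1,0.1,0.95,0,0.0]
    - [1,0.1,0.95,0,0.0]
    - [1,0.1,0.95,0,0.0]
    - [1,0,0.6,0,0.0]
    - [1,0,0,0,0.0]

```text
clock: 1.4
eef_pos: [465.8, -94.8, 226.2]
tool_rot: [[0.831, 0.557, -0.001], [0.557, -0.831, 0.003], [0.0, -0.003, -1.0]]
force: [-1.5, -0.7, 0.0]
opening: 1.003
gripper_force: 0.0
```

```bash
python3 - <<'E'
from h import *
im,p=snap('wrist','w2.png');print(get_obs()['eef_pos'],get_obs()['clock'])
import pickle;pickle.dump(p,open('w2.pkl','wb'))
a=cv2.imread('pics/w1.png');b=cv2.imread('pics/w2.png')
cv2.imwrite('pics/w12.png',np.hstack([cv2.resize(a,(400,300),interpolation=cv2.INTER_AREA),cv2.resize(b,(400,300),interpolation=cv2.INTER_AREA)]))
E
```

```text
[466.02651044 -97.07879979 226.33575266] 1.45
```

View pics/w12.png

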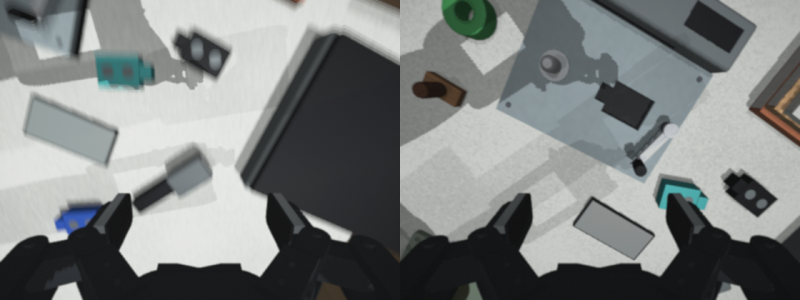

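w1 (left, motion-blurred) shows the desk near the cassette. In w2 (right, sharp, in full-resolution pixels), the spindle is at about (213,91), the pocket (315,144), the knob (337,235), the pivot (375,185) and the black cassette (490,269). The deck's -x edge runs from (136,147) to (343,256).

```bash
cat > m2.py <<'E'
from h import *
import pickle
def blob(im,thr,seed,box=80,col=None):
    g=im.max(2) if col is None else col
    m=(g<thr).astype(np.uint8); x,y=seed
    k=np.zeros_like(m);k[max(0,y-box):y+box,max(0,x-box):x+box]=1
    m=cv2.morphologyEx(m*k,cv2.MORPH_CLOSE,np.ones((3,3)))
    n,l,s,c=cv2.connectedComponentsWithStats(m)
    i=l[y,x]; 
    cs,_=cv2.findContours((l==i).astype(np.uint8),cv2.RETR_EXTERNAL,cv2.CHAIN_APPROX_NONE)
    return max(cs,key=cv2.contourArea).reshape(-1,2), s[i]
E
python3 - <<'E'
from m2 import *
im=np.load('pics/w2.png.npy');p=pickle.load(open('w2.pkl','rb'))
g=cv2.cvtColor(im,cv2.COLOR_RGB2GRAY)
c=cv2.cornerSubPix(g,np.array([[[136,147]],[[343,256]]],np.float32),(6,6),(-1,-1),(3,50,.01)).reshape(-1,2)
X=onz(p,c,32);print(c,X.round(1),np.linalg.norm(X[0]-X[1]))
for nm,seed,z,thr in(('pocket',(325,150),32,60),('cass',(480,262),30,60)):
    print(nm,im[seed[1],seed[0]])
    ct,s=blob(im,thr,seed,55);print(s)
    P=onz(p,ct,z)[:,:2]
    r=cv2.minAreaRect(P.astype(np.float32));print(r)
    a=cv2.approxPolyDP(ct.reshape(-1,1,2),3,True).reshape(-1,2)
    print(np.c_[a,onz(p,a,z).round(1)[:,:2]])
im2=cv2.resize(im[40:320,120:540][:,:,::-1],(798,532),interpolation=cv2.INTER_CUBIC)
cv2.imwrite('pics/w2c.png',im2)
E
```

```text
[[136.      147.     ]
 [341.3436  256.59604]] [[ 413.1   60.7   32. ]
 [ 434.2 -208.2   32. ]] 269.78346465992854
pocket [44 45 48]
[ 274  114   81   67 3029]
((523.4990234375, -99.1418228149414), (49.177207946777344, 83.17024230957031), 6.148924827575684)
[[ 283.   116.   531.1  -56.5]
 [ 274.   136.   508.2  -60. ]
 [ 287.   145.   508.1  -77.3]
 [ 283.   154.   497.5  -79.2]
 [ 332.   180.   504.3 -142. ]
 [ 354.   142.   551.9 -136.9]
 [ 304.   114.   545.3  -74.1]
 [ 299.   123.   534.7  -75. ]]
cass [33 34 36]
[ 454  242   73   61 1973]
((521.1271362304688, -370.2242126464844), (99.19098663330078, 45.09883117675781), 86.4393310546875)
[[ 454.   252.   515.6 -320.2]
 [ 460.   260.   511.8 -333.7]
 [ 457.   268.   501.7 -338.2]
 [ 500.   302.   496.8 -417.7]
 [ 526.   278.   539.8 -420. ]
 [ 481.   243.   542.7 -339.3]
 [ 472.   247.   532.8 -333.9]
 [ 465.   242.   532.8 -322.2]]
```

View pics/w2c.png

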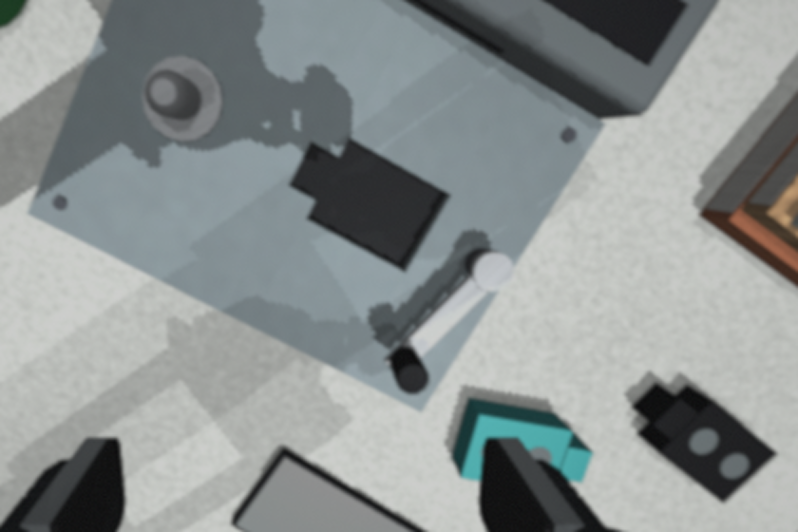

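The crop shows the spindle at (163,92), a pocket with its nose to the upper left, the open latch with its pivot at (490,270) and knob at (410,370), and the cassette's nose also to the upper left. Next I look at the holder.

apply_moves:
  series:
    - [1,-0.05,0.97,0,0]
    - [1,-0.05,0.97,0,0]
    - [1,-0.05,0.97,0,0]
    - [1,-0.05,0.97,0,0]
    - [1,-0.05,0.97,0,0]

```text
clock: 1.87
eef_pos: [456.6, 95.0, 226.6]
tool_rot: [[0.835, 0.55, 0.0], [0.55, -0.835, -0.001], [-0.0, 0.001, -1.0]]
force: [0.6, 0.4, -0.4]
opening: 0.997
gripper_force: 0.0
```

apply_moves:
  series:
    - [1,0,0.95,0,0]
    - [1,0,0.95,0,0]
    - [1,0,0.6,0,0]
    - [1,0,0,0,0]
    - [1,0,0,0,0]

```text
clock: 2.28
eef_pos: [456.8, 194.7, 226.3]
tool_rot: [[0.833, 0.553, -0.001], [0.553, -0.833, -0.001], [-0.001, 0.001, -1.0]]
force: [0.2, 0.2, 0.1]
opening: 1.0
gripper_force: 0.0
```

```bash
python3 - <<'E'
from m2 import *
im,p=snap('wrist','w3.png');print(get_obs()['eef_pos'],get_obs()['clock'])
pickle.dump(p,open('w3.pkl','wb'))
E
```

```text
[456.83574575 193.83743721 226.35197342] 2.3333
```

View pics/w3.png

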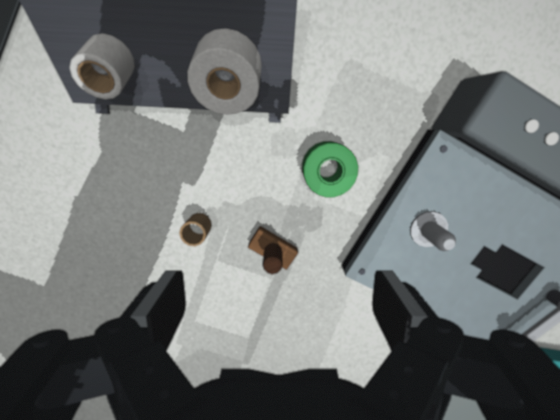

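w3 shows the fat roll with its bore at about (226,78), the thin roll at (100,70), and the plate's lower corners at (73,104) and (290,112). The stamp is at (272,250), the core at (195,230) and the green ring at (330,169).

```bash
python3 - <<'E'
from m2 import *
im=np.load('pics/w3.png.npy');p=pickle.load(open('w3.pkl','rb'))
g=cv2.cvtColor(im,cv2.COLOR_RGB2GRAY)
c=cv2.cornerSubPix(g,np.array([[[74,103]],[[290,112]]],np.float32),(4,4),(-1,-1),(3,50,.01)).reshape(-1,2)
X=onz(p,c,33.4);print(c,X.round(1),np.linalg.norm(X[0]-X[1]))
c2=np.array([[73,103],[290,112.]]);X2=onz(p,c2,33.4);d=X2[0]-X2[1];print(X2.round(1),np.linalg.norm(d),np.degrees(np.arctan2(-d[0],d[1])))
hsv=cv2.cvtColor(im,cv2.COLOR_RGB2HSV)
for nm,(x,y) in(('full',(226,78)),('part',(98,72))):
    m=np.zeros(g.shape,np.uint8)
    br=((im[:,:,0].astype(int)-im[:,:,2])>25).astype(np.uint8)
    br[:y-25]=0;br[y+30:]=0;br[:,:x-28]=0;br[:,x+28:]=0
    pts=cv2.findNonZero(br);h=cv2.convexHull(pts);e=cv2.fitEllipse(h);print(nm,e,onz(p,[e[0]],96.1).round(1))
# printer A corner refine, spindle, from this view
c=cv2.cornerSubPix(g,np.array([[[344,267]],[[439,133]]],np.float32),(5,5),(-1,-1),(3,50,.01)).reshape(-1,2);print(c,onz(p,c,32).round(1))
# foot, spindle tip
print('tip',onz(p,[(448,242)],82).round(1),'foot',onz(p,[(428,230)],36).round(1))
E
```

```text
[[ 72.56331  102.175446]
 [287.9919   112.84872 ]] [[410.5 426.1  33.4]
 [528.  229.3  33.4]] 229.1933212786585
[[410.  425.4  33.4]
 [529.9 228.   33.4]] 230.94846166153255 31.274190704660953
full ((222.98623657226562, 82.94192504882812), (28.67707061767578, 34.211097717285156), 127.12934112548828) [[515.8 290.8  96.1]]
part ((94.95077514648438, 76.41436767578125), (24.398235321044922, 40.691680908203125), 126.711181640625) [[459.6 385.1  96.1]]
[[344.      267.     ]
 [439.8378  129.41371]] [[415.3  69.1  32. ]
 [605.4  81.5  32. ]]
tip [[512.7  18.9  82. ]] foot [[510.1  17.1  36. ]]
```

apply_moves:
  series:
    - [1,0.54,0.835,0,-0.43]
    - [1,0.54,0.835,0,0]
    - [1,0.54,0.835,0,0]
    - [1,0,0,-0.9,0]
    - [1,0,0,0,0]

```text
clock: 2.75
eef_pos: [520.0, 292.9, 184.9]
tool_rot: [[0.858, 0.513, -0.008], [0.513, -0.858, -0.004], [-0.009, -0.001, -1.0]]
force: [-1.0, -0.3, -2.4]
opening: 0.998
gripper_force: 0.0
```

apply_moves:
  series:
    - [1,0,0,-0.9,0]
    - [1,0,0,-0.9,0]
    - [1,0,0,-0.9,0]
    - [1,0,0,-0.5,0]
    - [1,0,0,0,0]

```text
clock: 3.17
eef_pos: [517.0, 290.7, 57.2]
tool_rot: [[0.859, 0.512, -0.012], [0.512, -0.859, -0.005], [-0.013, -0.002, -1.0]]
force: [-0.5, -1.1, 0.1]
opening: 0.999
gripper_force: 0.0
```

```bash
python3 - <<'E'
from m2 import *
o=get_obs();print(o['eef_pos'],o['clock'],o['force'])
im,p=snap('wrist','w4.png')
im2,p2=snap('side','s4.png')
s=cv2.resize(im2[180:380,100:300],(420,420),interpolation=cv2.INTER_CUBIC)
w=cv2.resize(im,(380,285),interpolation=cv2.INTER_AREA);w=cv2.copyMakeBorder(w,0,135,0,0,0)
cv2.imwrite('pics/w4c.png',np.hstack([w,s])[:,:,::-1])
E
```

```text
[516.95197364 290.65742735  57.19937877] 3.1667 [-0.4939234  -1.08994316  0.12704636]
```

View pics/w4c.png

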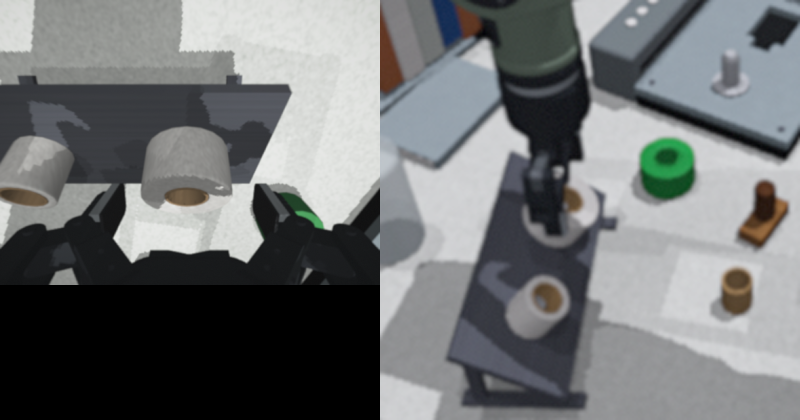

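The wrist view shows the roll centred between the fingers, which sit a little towards its free end. The side view agrees. I nudge 6 mm up-slope and grip gently.

apply_moves:
  series:
    - [1,0.13,0.08,0.05,0]
    - [0,0,0,0,0]
    - [-0.2,0,0,0,0]
    - [-1,0,0,0,0]
    - [-1,0,0,0,0]
  grip_force: 25

```text
clock: 3.68
eef_pos: [528.2, 299.1, 68.1]
tool_rot: [[0.858, 0.514, 0.004], [0.514, -0.858, 0.002], [0.004, 0.0, -1.0]]
force: [-1.4, -0.7, 8.8]
opening: 0.64
gripper_force: 24.2
```

apply_moves:
  series:
    - [-1,0,0,0,0]
    - [-1,0,0,0,0]
    - [-1,0,0,0,0]
    - [-1,0,0,0,0]
    - [-1,0,0,0,0]

```text
clock: 4.1
eef_pos: [528.2, 299.1, 68.1]
tool_rot: [[0.858, 0.514, 0.004], [0.514, -0.858, 0.002], [0.004, 0.001, -1.0]]
force: [-1.6, 0.2, 7.9]
opening: 0.644
gripper_force: 24.2
```

apply_moves:
  series:
    - [-1,-0.1,-0.06,0.16,0]
    - [-1,-0.148,-0.089,0.246,0]
    - [-1,-0.148,-0.089,0.246,0]
    - [-1,-0.148,-0.089,0.246,0]
    - [-1,-0.148,-0.089,0.246,0]

```text
clock: 4.52
eef_pos: [498.0, 281.3, 111.3]
tool_rot: [[0.858, 0.514, -0.0], [0.514, -0.858, -0.0], [-0.0, 0.0, -1.0]]
force: [0.4, 0.6, -0.6]
opening: 0.642
gripper_force: 25.7
```

```bash
python3 - <<'E'
from m2 import *
o=get_obs();print(o['eef_pos'],o['clock'],o['force'],o['ft_torque'])
im,p=snap('wrist','w5.png')
im2,p2=snap('side','s5.png')
s=cv2.resize(im2[180:380,100:300],(420,420),interpolation=cv2.INTER_CUBIC)
w=cv2.resize(im,(380,285),interpolation=cv2.INTER_AREA);w=cv2.copyMakeBorder(w,0,135,0,0,0)
cv2.imwrite('pics/w5c.png',np.hstack([w,s])[:,:,::-1])
E
```

```text
[498.02328024 281.26633165 111.2905229 ] 4.5167 [ 0.42111865  0.60291016 -0.58683993] [ 0.00053317 -0.05680266  0.02651399]
```

View pics/w5c.png

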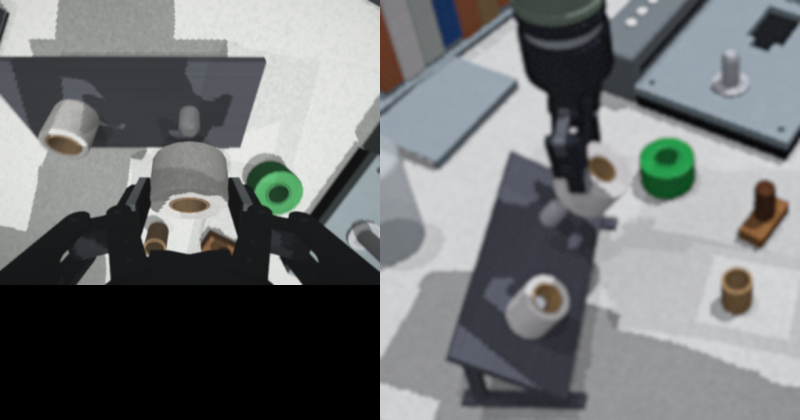

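The wrist view shows the roll off the bare peg (189,120) and still tilted in the grip. The side view agrees. I carry it to clear desk in front of the printer and press it flat while still holding it.

apply_moves:
  series:
    - [-1,0,0,0.7,0]
    - [-1,-0.415,-0.815,0,0]
    - [-1,-0.415,-0.815,0,0]
    - [-1,-0.415,-0.815,0,0]
    - [-1,-0.415,-0.815,0,0]
  grip_force: 25

```text
clock: 5.03
eef_pos: [431.4, 150.1, 138.2]
tool_rot: [[0.857, 0.515, -0.0], [0.515, -0.857, -0.0], [-0.0, 0.0, -1.0]]
force: [0.4, 0.5, -1.3]
opening: 0.637
gripper_force: 25.8
```

```bash
python3 - <<'E'
from m2 import *
for n in('w2','w3'):
    im=np.load(f'pics/{n}.png.npy');p=pickle.load(open(n+'.pkl','rb'))
    for X in [(365,20,0),(320,20,0),(410,20,0),(365,-40,0),(365,80,0),(340,-20,0),(340,60,0)]:
        u=proj(p,X)[0];x,y=u.astype(int);print(n,X,u.round(),im[y,x] if 0<=x<560 and 0<=y<420 else '')
    print('phone corner',onz(p,[(255,275)],5).round()) if n=='w2' else 0
E
```

```text
w2 (365, 20, 0) [159. 195.] [200 204 199]
w2 (320, 20, 0) [143. 223.] [202 204 201]
w2 (410, 20, 0) [176. 166.] [139 151 156]
w2 (365, -40, 0) [200. 220.] [189 192 188]
w2 (365, 80, 0) [116. 169.] [196 199 194]
w2 (340, -20, 0) [177. 227.] [184 187 183]
w2 (340, 60, 0) [121. 194.] [193 196 192]
phone corner [[ 341. -140.    5.]]
w3 (365, 20, 0) [346. 302.] [198 201 197]
w3 (320, 20, 0) [327. 325.] [193 197 192]
w3 (410, 20, 0) [366. 277.] [147 161 166]
w3 (365, -40, 0) [379. 322.] [21 22 21]
w3 (365, 80, 0) [311. 280.] [190 193 189]
w3 (340, -20, 0) [358. 328.] [202 205 201]
w3 (340, 60, 0) [312. 301.] [186 189 185]
```

apply_moves:
  series:
    - [-1,-0.46,-0.81,0,0]
    - [-1,-0.46,-0.81,0,0]
    - [-1,-0.46,-0.81,0,0]
    - [-1,-0.46,-0.81,-0.3,0]
    - [-1,0,0,-0.8,0]

```text
clock: 5.45
eef_pos: [361.0, 16.4, 97.8]
tool_rot: [[0.861, 0.509, 0.01], [0.509, -0.861, -0.005], [0.006, 0.009, -1.0]]
force: [2.1, 0.8, -1.1]
opening: 0.637
gripper_force: 25.7
```

apply_moves:
  series:
    - [-1,0,0,-0.8,0]
    - [-1,0,0,-0.5,0]
    - [-1,0,0,-0.25,0]
    - [-1,0,0,0,0]
    - [-1,0,0,0,0]
  grip_force: 20

```text
clock: 5.87
eef_pos: [358.3, 21.7, 32.1]
tool_rot: [[0.858, 0.514, -0.002], [0.514, -0.858, 0.0], [-0.001, -0.001, -1.0]]
force: [0.5, 0.4, -0.9]
opening: 0.638
gripper_force: 25.7
```

apply_moves:
  series:
    - [-1,0,0,-0.1,0]
    - [-1,0,0,-0.1,0]
    - [-1,0,0,-0.08,0]
    - [-1,0,0,-0.05,0]
    - [-1,0,0,0,0]
  grip_force: 20

```text
clock: 6.28
eef_pos: [362.2, 22.3, 21.3]
tool_rot: [[0.858, 0.513, 0.006], [0.513, -0.859, 0.002], [0.006, 0.001, -1.0]]
force: [0.5, 4.3, 9.8]
opening: 0.638
gripper_force: 28.8
```

apply_moves:
  series:
    - [-1,0,0,-0.05,0]
    - [-1,0,0,-0.05,0]
    - [-1,0,0,-0.05,0]
    - [-1,0,0,0,0]
    - [-1,0,0,0,0]
  grip_force: 20

```text
clock: 6.7
eef_pos: [367.7, 24.5, 18.8]
tool_rot: [[0.86, 0.509, 0.016], [0.509, -0.861, 0.007], [0.017, 0.002, -1.0]]
force: [1.8, 17.3, 30.6]
opening: 0.635
gripper_force: 35.0
```

The roll doesn't pivot under load, so I relieve the press. With its rim on the desk I slacken the fingers a little so it settles flat between them, then regrip.

apply_moves:
  series:
    - [-1,0,0,0.08,0]
    - [-1,0,0,0.06,0]
    - [-1,0,0,0,0]
    - [0.35,0,0,0,0]
    - [0.4,0,0,0,0]

```text
clock: 7.12
eef_pos: [360.4, 21.4, 19.9]
tool_rot: [[0.857, 0.514, 0.003], [0.514, -0.857, -0.001], [0.002, 0.002, -1.0]]
force: [-0.4, -0.6, 1.8]
opening: 0.703
gripper_force: 0.8
```

apply_moves:
  series:
    - [0.45,0,0,0,0]
    - [0.5,0,0,0,0]
    - [0.5,0,0,0,0]
    - [0.5,0,0,0,0]
    - [0.5,0,0,0,0]

```text
clock: 7.53
eef_pos: [358.4, 21.6, 18.6]
tool_rot: [[0.858, 0.514, -0.001], [0.514, -0.858, 0.0], [-0.001, -0.001, -1.0]]
force: [0.1, 0.2, -0.0]
opening: 0.748
gripper_force: 0.0
```

```bash
python3 - <<'E'
from m2 import *
o=get_obs();print(o['eef_pos'],o['clock'],o['force'],o['opening'])
im,p=snap('wrist','w6.png');im2,p2=snap('scene','sc6.png')
pickle.dump(p,open('w6.pkl','wb'))
a=np.hstack([cv2.resize(im,(440,330)),cv2.resize(cv2.copyMakeBorder(im2[190:270,190:277],0,0,0,0,0),(358,330),interpolation=cv2.INTER_CUBIC)])
cv2.imwrite('pics/w6c.png',a[:,:,::-1])
br=((im[:,:,0].astype(int)-im[:,:,2])>25).astype(np.uint8);br[:,:200]=0;br[:,360:]=0
n,l,s,c=cv2.connectedComponentsWithStats(br);print(s[s[:,4]>30][1:])
E
```

```text
[358.38690609  21.58733046  18.62165874] 7.5333 [ 0.12513713  0.16039673 -0.02738401] 0.7482679463317368
[[278 220  58  55 638]]
```

View pics/w6c.png

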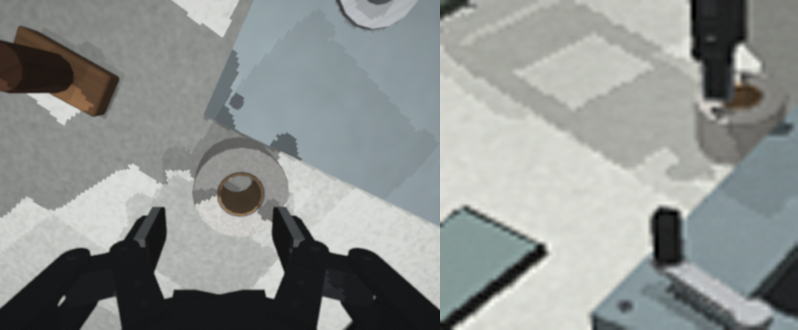

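The roll now lies flat on the desk with its bore at about (241,194) in the left panel. It is slightly ahead and to the right of the finger centre.

```bash
python3 - <<'E'
from m2 import *
im=np.load('pics/w6.png.npy');p=pickle.load(open('w6.pkl','rb'))
br=((im[:,:,0].astype(int)-im[:,:,2])>20).astype(np.uint8);br[:,:270]=0;br[:,345:]=0;br[:215]=0;br[280:]=0
pts=cv2.findNonZero(br);h=cv2.convexHull(pts);e=cv2.fitEllipse(h);print(e,onz(p,[e[0]],38).round(1))
P=onz(p,h.reshape(-1,2),38)[:,:2].astype(np.float32);print(cv2.minEnclosingCircle(P))
T=np.array([[.858,.514],[.514,-.858]]);d=onz(p,[e[0]],38)[0,:2]-[358.4,21.6];print('tool offs',T.T@d)
E
```

```text
((305.9019470214844, 246.9718017578125), (54.961814880371094, 58.668392181396484), 78.54238891601562) [[376.4  16.1  38. ]]
((376.0737609863281, 15.774958610534668), 14.84631633758545)
tool offs [12.55829743 13.98697592]
```

apply_moves:
  series:
    - [1,0,0,0,0]
    - [1,0,0,0,0]
    - [1,0,0,0.1,0]
    - [1,0,0,0.9,0]
    - [1,0,0,0.9,0]

```text
clock: 8.05
eef_pos: [356.0, 22.1, 94.1]
tool_rot: [[0.858, 0.514, -0.007], [0.514, -0.858, 0.001], [-0.005, -0.005, -1.0]]
force: [1.8, -0.6, 1.0]
opening: 1.0
gripper_force: 0.0
```

apply_moves:
  series:
    - [1,0,0,0,0]
    - [1,0,0,0,0]
    - [1,0,0,0,0]
    - [1,0,0,0,0]
    - [1,0,0,0,0]

```text
clock: 8.47
eef_pos: [357.4, 21.9, 93.5]
tool_rot: [[0.858, 0.514, -0.003], [0.514, -0.858, 0.001], [-0.003, -0.002, -1.0]]
force: [0.0, 0.5, -0.4]
opening: 1.002
gripper_force: 0.0
```

```bash
cat > bore.py <<'E'
from m2 import *
def bore(im,p,guess,z):
    u,v=proj(p,(guess[0],guess[1],z))[0].astype(int)
    br=((im[:,:,0].astype(int)-im[:,:,2])>20).astype(np.uint8)
    k=np.zeros_like(br);cv2.circle(k,(int(u),int(v)),40,1,-1);br*=k
    h=cv2.convexHull(cv2.findNonZero(br));e=cv2.fitEllipse(h)
    P=onz(p,h.reshape(-1,2),z)[:,:2].astype(np.float32);q=cv2.fitEllipse(P)
    return e,onz(p,[e[0]],z).round(1),q
E
python3 - <<'E'
from bore import *
o=get_obs();print(o['eef_pos'],o['tool_rot'][:,0],o['clock'],o['force'],o['opening'])
im,p=snap('wrist','w7.png');pickle.dump(p,open('w7.pkl','wb'))
print(bore(im,p,(376,16),38))
E
```

```text
[357.35566199  21.85227504  93.54782832] [ 0.8578052   0.51396868 -0.00253557] 8.4667 [ 0.04808254  0.51078062 -0.35449249] 1.0017792880855674
(((298.7999267578125, 205.70774841308594), (39.36137771606445, 40.577064514160156), 76.43917846679688), array([[376.2,  15.9,  38. ]]), ((375.9519348144531, 15.756144523620605), (29.151960372924805, 29.456018447875977), 131.88011169433594))
```

apply_moves:
  series:
    - [1,0.235,-0.08,0,-0.9]
    - [1,0.235,-0.07,0,-0.9]
    - [1,0,0,0,-0.9]
    - [1,0,0,0,-0.9]
    - [1,0,0,0,-0.85]

```text
clock: 8.93
eef_pos: [376.9, 15.7, 93.9]
tool_rot: [[0.998, 0.069, -0.003], [0.069, -0.998, 0.001], [-0.003, -0.001, -1.0]]
force: [-0.9, -0.3, -0.3]
opening: 1.0
gripper_force: 0.0
```

apply_moves:
  series:
    - [1,0,0,-0.6,0]
    - [1,0,0,-0.6,0]
    - [1,0,0,-0.5,0]
    - [1,0,0,-0.43,0]
    - [1,0,0,0,0]

```text
clock: 9.35
eef_pos: [373.1, 16.4, 6.0]
tool_rot: [[0.997, 0.074, -0.01], [0.074, -0.997, 0.002], [-0.01, -0.003, -1.0]]
force: [-1.4, 0.5, -0.5]
opening: 1.0
gripper_force: 0.0
```

apply_moves:
  series:
    - [1,0,0,0,0]
    - [1,0,0,0,0]
    - [1,0,0,0,0]
    - [1,0,0,0,0]
    - [1,0,0,0,0]

```text
clock: 9.77
eef_pos: [378.7, 15.4, 10.7]
tool_rot: [[0.997, 0.074, 0.002], [0.074, -0.997, -0.0], [0.002, 0.001, -1.0]]
force: [-0.3, 0.5, -0.4]
opening: 1.0
gripper_force: 0.0
```

apply_moves:
  series:
    - [0.7,-0.02,0,0,0]
    - [0.4,0,0,0,0]
    - [0,0,0,0,0]
    - [-1,0,0,0,0]
    - [-1,0,0,0,0]
  grip_force: 40

```text
clock: 10.18
eef_pos: [381.2, 14.8, 13.3]
tool_rot: [[0.997, 0.074, 0.007], [0.074, -0.997, -0.001], [0.007, 0.002, -1.0]]
force: [-3.1, -4.8, 28.4]
opening: 0.301
gripper_force: 15.3
```

apply_moves:
  series:
    - [-1,0,0,0,0]
    - [-1,0,0,0,0]
    - [-1,0,0,0.3,0]
    - [-1,0,0,0.8,0]
    - [-1,0,0,0.8,0]

```text
clock: 10.6
eef_pos: [375.0, 15.9, 85.6]
tool_rot: [[0.997, 0.074, -0.004], [0.074, -0.997, 0.001], [-0.004, -0.001, -1.0]]
force: [1.5, -0.2, 0.3]
opening: -0.0
gripper_force: 0.0
```

apply_moves:
  series:
    - [-1,0,0,0.6,0]
    - [-1,0,0,0,0]
    - [-1,0,0,0,0]
    - [-1,0,0,0,0]
    - [-1,0,0,0,0]

```text
clock: 11.02
eef_pos: [375.3, 15.9, 108.2]
tool_rot: [[0.997, 0.074, -0.003], [0.074, -0.997, 0.001], [-0.003, -0.001, -1.0]]
force: [-0.4, 0.4, -0.3]
opening: -0.002
gripper_force: 0.0
```

```bash
python3 - <<'E'
from bore import *
o=get_obs();print(o['eef_pos'],o['tool_rot'][:,0],o['clock'],o['force'],o['opening'])
im,p=snap('wrist','w8.png');pickle.dump(p,open('w8.pkl','wb'))
e=o['eef_pos']
for z in (e[2]+20,e[2]+30): print(z,bore(im,p,e[:2],z))
E
```

```text
[375.29724555  15.87637142 108.21467445] [ 0.99726943  0.07377233 -0.00336545] 11.0167 [-0.35043954  0.4135252  -0.31463686] -0.0016114055746473304
128.21467444792762 (((277.6496276855469, 231.68910217285156), (3.3112716674804688, 18.159709930419922), 91.60053253173828), array([[396.3,  17.6, 128.2]]), ((396.3386535644531, 17.55001449584961), (1.7168469429016113, 8.851120948791504), 2.5218586921691895))Traceback (most recent call last):
  File "<stdin>", line 5, in <module>
  File "bore.py", line 6, in bore
    h=cv2.convexHull(cv2.findNonZero(br));e=cv2.fitEllipse(h)
cv2.error: OpenCV(4.12.0) /io/opencv/modules/imgproc/src/convhull.cpp:143: error: (-215:Assertion failed) total >= 0 && (depth == CV_32F || depth == CV_32S) in function 'convexHull'
```

The fingers closed on nothing, so I check where the roll is now.

```bash
python3 - <<'E'
from bore import *
o=get_obs()
im=np.load('pics/w8.png.npy');a,pa=snap('scene','sc8.png');b,pb=snap('side','sd8.png')
w6=np.load('pics/w6.png.npy')
f=lambda i,w,h:cv2.resize(i,(w,h),interpolation=cv2.INTER_CUBIC)
u=proj(pa,(376,16,30))[0].astype(int);v=proj(pb,(376,16,30))[0].astype(int);print(u,v)
A=a[max(0,u[1]-45):u[1]+45,u[0]-60:u[0]+60];B=b[v[1]-45:v[1]+45,v[0]-60:v[0]+60]
top=np.hstack([f(im,400,300),f(w6,400,300)]);bot=np.hstack([f(A,400,300),f(B,400,300)])
cv2.imwrite('pics/w8c.png',np.vstack([top,bot])[:,:,::-1])
E
```

```text
[262 215] [315 242]
```

View pics/w8c.png

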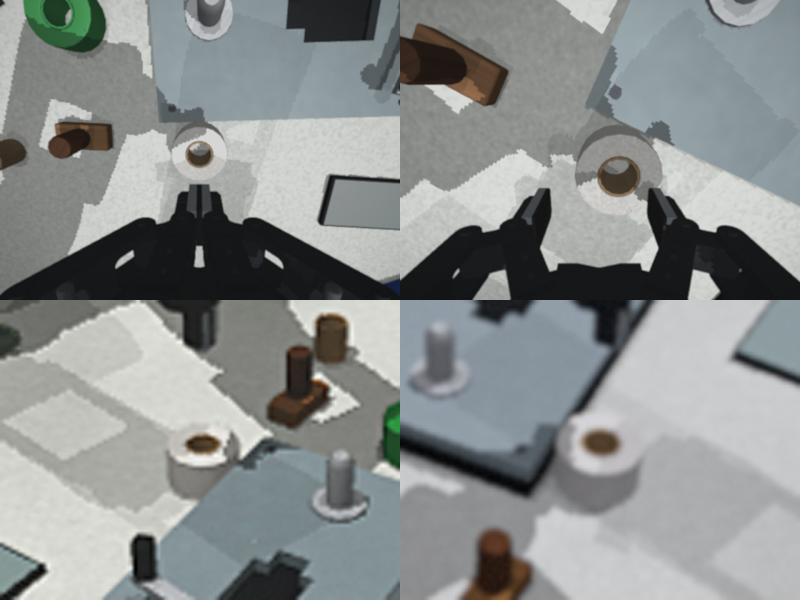

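The roll stands flat on the desk. Its bore is at (199,155) in the wrist panel, (203,443) in the scene panel and (600,442) in the side panel.

```bash
python3 - <<'E'
from bore import *
pa=camera_params('scene');pb=camera_params('side')
print(tri([pa,pb],[(262.9,212.9),(315,239.6)]))
pw=pickle.load(open('w8.pkl','rb'));print(onz(pw,[(279,217)],38), tri([pa,pb,pw],[(262.9,212.9),(315,239.6),(279,217)]))
p6=pickle.load(open('w6.pkl','rb'));p7=pickle.load(open('w7.pkl','rb'))
print(tri([p6,p7],[(306,247),(298.8,205.7)]))
for n in('w6','w8'):
    p=pickle.load(open(n+'.pkl','rb'))
# fingertip in w8: shut fingertips pixel vs TCP projection
print('tcp proj w8',proj(pw,(375.3,15.9,108.2)),'grasp pt',proj(pw,(375.3,15.9,127.2)))
im=np.load('pics/w8.png.npy');g=im.max(2);print([ (y,int(g[y,279])) for y in range(240,300,5)])
im=np.load('pics/w8.png.npy');print(bore(im,pw,(381,16),38))
E
```

```text
[377.57556563  15.75793841  37.97090409]
[[375.40396417  15.35785701  38.        ]] [376.84362049  15.7660345   38.26246708]
[375.92023685  15.61106109  36.60426176]
tcp proj w8 [[278.01591278 254.49697018]] grasp pt [[277.90163781 269.91040543]]
[(240, 194), (245, 196), (250, 194), (255, 171), (260, 20), (265, 22), (270, 22), (275, 22), (280, 21), (285, 23), (290, 21), (295, 23)]
(((278.6704406738281, 215.6959991455078), (36.26614761352539, 37.76529312133789), 94.33740234375), array([[376.4,  15.7,  38. ]]), ((376.18585205078125, 15.67145824432373), (29.231643676757812, 29.48593521118164), 114.78173828125))
```

The roll is unmoved at (376,16) and upright. The fingertips sit well behind the TCP while open, so the fingers slid over its top. I open part-way, go lower, and feel for the desk.

apply_moves:
  series:
    - [0.7,0.02,0,0,0]
    - [0.7,0,0,0,0]
    - [0.7,0,0,-0.6,0]
    - [0.7,0,0,-0.6,0]
    - [0.7,0,0,-0.6,0]

```text
clock: 11.58
eef_pos: [378.5, 15.5, 37.3]
tool_rot: [[0.997, 0.074, 0.002], [0.074, -0.997, -0.0], [0.002, 0.001, -1.0]]
force: [0.0, -0.2, -0.1]
opening: 0.705
gripper_force: 0.0
```

apply_moves:
  series:
    - [0.7,0,0,-0.4,0]
    - [0.7,0,0,-0.2,0]
    - [0.7,0,0,-0.1,0]
    - [0.7,0,0,0,0]
    - [0.7,0,0,0,0]

```text
clock: 12.0
eef_pos: [378.5, 15.4, 10.3]
tool_rot: [[0.997, 0.074, 0.001], [0.074, -0.997, -0.0], [0.001, 0.0, -1.0]]
force: [1.1, -0.2, 1.0]
opening: 0.851
gripper_force: 0.0
```

```bash
python3 - <<'E'
from bore import *
o=get_obs();print(o['eef_pos'],o['clock'],o['force'],o['opening'])
im,p=snap('wrist','w9.png');print(bore(im,p,(376,16),38))
g=im.max(2)
# finger mask rows: dark extents
for r in range(225,330,8):
    d=np.where(g[r]<70)[0];L=d[d<279];R=d[d>279];print(r,L.max() if len(L) else None,R.min() if len(R) else None)
for z in(0,10,20,30,40):
    print(z,[proj(p,o['eef_pos']+o['tool_rot']@np.array([x,s*36,-z]))[0].round().tolist() for s in(1,-1) for x in (0,11)])
E
```

```text
[378.50384136  15.41732775  10.33360658] 12.0 [ 1.08106935 -0.17911441  0.97611335] 0.851353127635586
(((277.29931640625, 281.3502502441406), (54.41792297363281, 59.86405563354492), 92.6213150024414), array([[376.6,  15.6,  38. ]]), ((376.199462890625, 15.600144386291504), (29.045663833618164, 29.520030975341797), 107.48754119873047))
225 94 None
233 95 None
241 96 None
249 97 None
257 92 None
265 260 294
273 278 280
281 278 280
289 278 280
297 278 280
305 200 357
313 197 360
321 194 363
329 190 366
0 [[342.0, 254.0], [343.0, 236.0], [215.0, 254.0], [213.0, 236.0]]
10 [[345.0, 262.0], [346.0, 243.0], [211.0, 262.0], [210.0, 243.0]]
20 [[349.0, 271.0], [351.0, 251.0], [207.0, 271.0], [206.0, 251.0]]
30 [[354.0, 280.0], [355.0, 259.0], [203.0, 280.0], [201.0, 259.0]]
40 [[358.0, 291.0], [360.0, 269.0], [197.0, 291.0], [196.0, 269.0]]
```

```bash
python3 - <<'E'
from bore import *
im=np.load('pics/w9.png.npy');g=im.max(2)
for c in range(340,400,6): 
    d=np.where(g[:,c]<70)[0];d=d[d>240];print(c,d[:1],end='; ')
print()
for c in range(160,220,6):
    d=np.where(g[:,c]<70)[0];d=d[d>240];print(c,d[:1],end='; ')
E
```

```text
340 [379]; 346 [381]; 352 [383]; 358 [272]; 364 [267]; 370 [276]; 376 [285]; 382 [296]; 388 [278]; 394 [282]; 
160 [287]; 166 [281]; 172 [277]; 178 [291]; 184 [281]; 190 [270]; 196 [267]; 202 [383]; 208 [382]; 214 [380];
```

apply_moves:
  series:
    - [0.7,-0.04,0,-0.1,0]
    - [0.7,0,0,-0.1,0]
    - [0.7,0,0,-0.05,0]
    - [0.7,0,0,0,0]
    - [0.7,0,0,0,0]

```text
clock: 12.47
eef_pos: [375.9, 15.6, -0.4]
tool_rot: [[0.997, 0.074, -0.0], [0.074, -0.997, 0.0], [-0.0, -0.0, -1.0]]
force: [0.3, 0.2, -0.3]
opening: 0.847
gripper_force: 0.0
```

apply_moves:
  series:
    - [0.7,0,0,-0.1,0]
    - [0.7,0,0,-0.1,0]
    - [0.7,0,0,-0.1,0]
    - [0.7,0,0,0,0]
    - [0.7,0,0,0,0]

```text
clock: 12.88
eef_pos: [375.6, 15.7, -12.7]
tool_rot: [[0.997, 0.074, -0.001], [0.074, -0.997, 0.0], [-0.001, -0.0, -1.0]]
force: [0.5, 0.5, 0.3]
opening: 0.849
gripper_force: 0.0
```

apply_moves:
  series:
    - [0.7,0,0,-0.08,0]
    - [0.7,0,0,-0.08,0]
    - [0.7,0,0,0,0]
    - [0.7,0,0,0,0]
    - [0.7,0,0,0,0]

```text
clock: 13.3
eef_pos: [376.1, 15.6, -18.7]
tool_rot: [[0.997, 0.074, -0.0], [0.074, -0.997, 0.0], [-0.0, -0.0, -1.0]]
force: [0.2, -0.1, -0.2]
opening: 0.847
gripper_force: 0.0
```

apply_moves:
  series:
    - [0.7,0,0,-0.07,0]
    - [0.7,0,0,-0.05,0]
    - [0.7,0,0,0,0]
    - [0.5,0,0,0,0]
    - [0.4,0,0,0,0]
  grip_force: 30

```text
clock: 13.72
eef_pos: [375.9, 15.6, -23.3]
tool_rot: [[0.997, 0.074, -0.001], [0.074, -0.997, 0.0], [-0.001, -0.0, -1.0]]
force: [-2.9, 0.6, 1.1]
opening: 0.721
gripper_force: 32.5
```

apply_moves:
  series:
    - [0.35,0,0,0,0]
    - [0.3,0,0,0,0]
    - [0.2,0,0,0,0]
    - [0.1,0,0,0,0]
    - [0.0,0,0,0,0]

```text
clock: 14.13
eef_pos: [375.9, 15.6, -23.3]
tool_rot: [[0.997, 0.074, -0.0], [0.074, -0.997, 0.0], [-0.0, -0.0, -1.0]]
force: [-1.8, 1.3, 4.2]
opening: 0.726
gripper_force: 32.7
```

It's gripped now: opening 0.726 × 85 = 62 mm, and the roll's underside is at TCP + 23 mm. I lift it and view the spindle from straight above.

apply_moves:
  series:
    - [0,0,0,0.4,0]
    - [0,0,0,0.8,0]
    - [0,0,0,0.8,0]
    - [0,0,0,0.6,0]
    - [0,0.3,0,0.1,0]
  grip_force: 40

```text
clock: 14.55
eef_pos: [390.0, 15.2, 88.2]
tool_rot: [[0.997, 0.074, 0.007], [0.074, -0.997, -0.002], [0.007, 0.002, -1.0]]
force: [1.4, 0.5, -1.3]
opening: 0.717
gripper_force: 44.0
```

apply_moves:
  series:
    - [0,0.6,0,0,0]
    - [0,0.6,0,0,0]
    - [0,0,0,0,0]
    - [0,0,0,0,0]
    - [0,0,0,0,0]

```text
clock: 14.97
eef_pos: [434.7, 15.8, 83.7]
tool_rot: [[0.997, 0.074, -0.002], [0.074, -0.997, 0.0], [-0.002, -0.0, -1.0]]
force: [-1.7, -0.2, -0.9]
opening: 0.721
gripper_force: 44.0
```

```bash
python3 - <<'E'
from bore import *
o=get_obs();print(o['eef_pos'],o['tool_rot'][:,0],o['clock'],o['force'],o['opening'])
im,p=snap('wrist','w10.png');pickle.dump(p,open('w10.pkl','wb'))
e=o['eef_pos']
try: print('roll bore top',bore(im,p,e[:2],e[2]+61))
except Exception as x: print('nobore')
g=cv2.cvtColor(im,cv2.COLOR_RGB2GRAY)
u0=proj(p,(515,15,36))[0];u1=proj(p,(515,15,82))[0];print(u0,u1)
x,y=u0.astype(int)
c=g[y-60:y+60:4,x-60:x+60:4];print('\n'.join(' '.join('%3d'%v for v in r) for r in c))
E
```

```text
[434.72294895  15.75951694  83.67753176] [ 0.99725704  0.07397592 -0.00244304] 14.9667 [-1.71817721 -0.15371141 -0.94640316] 0.7212115902900956
roll bore top (((278.6216735839844, 317.64483642578125), (66.9974136352539, 75.34585571289062), 91.13077545166016), array([[435.8,  15.5, 144.7]]), ((435.26446533203125, 15.436866760253906), (28.89769744873047, 29.8902587890625), 97.6265869140625))
[288.66501324 107.81206549] [291.35391602 105.49506784]
176 176 178 178 177 177 178 179 178 165 166 167 166 167 167 166 167 168 168 167 167 166 166 164 164 164 164 166 166 165
175 177 177 178 177 177 178 179 177 166 165 167 168 167 167 167 168 168 168 167 167 167 166 166 166 165 165 166 167 167
175 176 177 178 178 178 180 180 166 166 165 166 167 168 167 167 168 169 168 167 167 167 167 167 167 167 167 167 168 168
176 178 178 178 178 179 180 180 167 166 164 165 167 168 167 168 170 169 168 167 167 168 169 168 168 167 168 167 167 167
176 178 179 178 179 179 179 180 167 167 166 166 167 167 168 170 169 169 168 168 168 169 169 168 169 167 167 168 167 167
176 179 179 179 180 179 179 179 167 167 167 167 167
[... 2248 characters left out ...]
 167 168 169 171 172 187 215 218 221 222 222 223 225 222 184 173 174 174 175 174 175 174 174 174 175
118 118 121 180 178 167 167 168 169 171 172 172 188 203 217 216 207 175 176 174 175 175 175 175 175 174 172 172 174 175
118 118 119 139 178 167 167 167 169 171 171 170 170 170 170 171 172 173 174 174 175 174 176 176 175 173 172 174 174 176
111 115 119 121 156 161 166 167 168 170 171 171 171 172 171 163 156 172 174 175 174 175 176 177 176 174 174 174 175 175
105 109 119 119 110 106 120 160 166 170 171 170 171 167 110 109 105 142 162 174 175 173 174 175 175 174 174 173 174 175
105 105 105 106 107 106 106 105 105 109 164 169 155 114 106 106 105 105 111 165 174 173 172 174 175 173 173 172 173 175
```

```bash
python3 - <<'E'
from bore import *
im=np.load('pics/w10.png.npy');p=pickle.load(open('w10.pkl','rb'))
g=cv2.cvtColor(im,cv2.COLOR_RGB2GRAY);m=(g>195).astype(np.uint8)
n,l,s,c=cv2.connectedComponentsWithStats(m);i=l[113,289];print(s[i],c[i],onz(p,[c[i]],82).round(1))
f=((l==l[113,320])).astype(np.uint8);print(s[l[113,320]])
h=cv2.convexHull(cv2.findNonZero(f));e=cv2.fitEllipse(h);print(e,onz(p,[e[0]],36).round(1))
E
```

```text
[277 101  23  24 438] [287.83333333 112.52968037] [[511.5  16.5  82. ]]
[ 252   77   69   72 1712]
((286.12652587890625, 112.5069580078125), (68.00981140136719, 71.15045166015625), 3.786308765411377) [[512.   16.4  36. ]]
```

apply_moves:
  series:
    - [0,0.5,0.02,0,0]
    - [0,0.6,0,0,0]
    - [0,0.5,0,0,0]
    - [0,0.3,0,0,0]
    - [0,0,0,0,0]

```text
clock: 15.43
eef_pos: [513.6, 16.1, 84.7]
tool_rot: [[0.997, 0.074, 0.002], [0.074, -0.997, -0.0], [0.002, 0.0, -1.0]]
force: [-0.1, 0.6, -0.4]
opening: 0.715
gripper_force: 44.0
```

apply_moves:
  series:
    - [0,0,0,0,0]
    - [0,0,0,0,0]
    - [0,0,0,0,0]
    - [0,0,0,0,0]
    - [0,0,0,0,0]

```text
clock: 15.85
eef_pos: [511.3, 16.4, 84.5]
tool_rot: [[0.997, 0.074, -0.0], [0.074, -0.997, 0.0], [-0.0, -0.0, -1.0]]
force: [0.3, -0.5, -1.8]
opening: 0.717
gripper_force: 44.0
```

```bash
python3 - <<'E'
from bore import *
o=get_obs();print(o['eef_pos'],o['clock'],o['force'],o['opening'])
im,p=snap('wrist','w11.png');pickle.dump(p,open('w11.pkl','wb'))
e=o['eef_pos'];print(bore(im,p,e[:2],e[2]+61.3))
E
```

```text
[511.31151884  16.44674245  84.51562353] 15.85 [ 0.26744805 -0.52479171 -1.75240948] 0.7173410616833972
(((278.5916442871094, 317.6678771972656), (66.94519805908203, 75.42023468017578), 91.21243286132812), array([[512.4,  16.2, 145.8]]), ((511.91949462890625, 16.167295455932617), (28.839853286743164, 29.73928451538086), 98.64253234863281))
```

apply_moves:
  series:
    - [0,0,0,-0.3,0]
    - [0,0,0,-0.25,0]
    - [0,0,0,-0.2,0]
    - [0,0,0,-0.2,0]
    - [0,0,0,-0.2,0]

```text
clock: 16.32
eef_pos: [511.7, 16.4, 37.5]
tool_rot: [[0.997, 0.074, -0.001], [0.074, -0.997, 0.0], [-0.001, -0.0, -1.0]]
force: [0.1, -1.1, 0.1]
opening: 0.719
gripper_force: 44.0
```

apply_moves:
  series:
    - [0,0,0,-0.2,0]
    - [0,0,0,-0.18,0]
    - [0,0,0,-0.12,0]
    - [0,0,0,-0.08,0]
    - [0,0,0,0,0]

```text
clock: 16.73
eef_pos: [511.4, 16.5, 14.5]
tool_rot: [[0.997, 0.074, -0.002], [0.074, -0.997, 0.0], [-0.002, -0.0, -1.0]]
force: [-0.7, -1.1, -1.6]
opening: 0.722
gripper_force: 44.0
```

apply_moves:
  series:
    - [0,0,0,-0.03,0]
    - [0,0,0,-0.03,0]
    - [0,0,0,0,0]
    - [0,0,0,0,0]
    - [0,0,0,0,0]

```text
clock: 17.15
eef_pos: [512.3, 16.3, 13.2]
tool_rot: [[0.997, 0.074, 0.001], [0.074, -0.997, -0.0], [0.001, 0.0, -1.0]]
force: [0.3, 0.9, -0.1]
opening: 0.714
gripper_force: 44.0
```

Not touching yet, so I keep lowering until I feel the foot.

apply_moves:
  series:
    - [0,0,0,-0.04,0]
    - [0,0,0,-0.04,0]
    - [0,0,0,-0.02,0]
    - [0,0,0,0,0]
    - [0,0,0,0,0]

```text
clock: 17.57
eef_pos: [512.6, 16.3, 12.7]
tool_rot: [[0.997, 0.074, -0.0], [0.074, -0.997, -0.0], [-0.0, 0.0, -1.0]]
force: [-10.5, 0.5, 25.2]
opening: 0.717
gripper_force: 46.2
```

Firm contact at TCP z = 12.7, exactly where the foot was predicted. I ease the load and let go.

apply_moves:
  series:
    - [0,0,0,0.06,0]
    - [0.6,0,0,0,0]
    - [0.8,0,0,0,0]
    - [1,0,0,0,0]
    - [1,0,0,0,0]

```text
clock: 17.98
eef_pos: [511.8, 16.4, 10.9]
tool_rot: [[0.997, 0.074, -0.001], [0.074, -0.997, 0.0], [-0.001, -0.0, -1.0]]
force: [0.5, 0.0, -0.2]
opening: 1.002
gripper_force: 0.0
```

apply_moves:
  series:
    - [1,0,0,0.3,0]
    - [1,0,0,0.8,0]
    - [1,0,0,0.9,0]
    - [1,0,0,0.9,0]
    - [1,0,0,0.9,0]

```text
clock: 18.4
eef_pos: [511.6, 16.4, 165.3]
tool_rot: [[0.997, 0.074, -0.0], [0.074, -0.997, 0.0], [-0.0, -0.0, -1.0]]
force: [-0.2, 0.6, -0.0]
opening: 1.001
gripper_force: 0.0
```

apply_moves:
  series:
    - [1,-0.4,-0.9,0,0]
    - [1,-0.4,-0.9,0,0]
    - [1,-0.4,-0.6,0,0]
    - [1,0,0,0,0]
    - [1,0,0,0,0]

```text
clock: 18.82
eef_pos: [463.7, -80.5, 164.0]
tool_rot: [[0.998, 0.071, 0.001], [0.071, -0.998, 0.0], [0.001, -0.0, -1.0]]
force: [0.2, 0.0, 0.1]
opening: 1.003
gripper_force: 0.0
```

```bash
python3 - <<'E'
from bore import *
o=get_obs();print(o['eef_pos'],o['clock'],o['force'],o['opening'])
im,p=snap('wrist','w12b.png');pickle.dump(p,open('w12b.pkl','wb'))
b=[]
for z in (74,78): print(z,bore(im,p,(511.7,16.5),z)[1:])
c=bore(im,p,(511.7,16.5),74)[0][0]
sc,ps=snap('scene','sc12.png');sd,pd=snap('side','sd12.png')
for i,q,th in((sc,ps,15),(sd,pd,15)):
    u,v=proj(q,(511.7,16.5,74))[0].astype(int)
    br=((i[:,:,0].astype(int)-i[:,:,2])>th).astype(np.uint8);k=np.zeros_like(br);cv2.circle(k,(int(u),int(v)),12,1,-1);br*=k
    h=cv2.convexHull(cv2.findNonZero(br));e=cv2.fitEllipse(h);print((u,v),e);b.append(e[0])
print(tri([ps,pd,p],b+[c]))
# deck features from this view
g=cv2.cvtColor(im,cv2.COLOR_RGB2GRAY)
seed=proj(p,(525,-108,32))[0].astype(int);print('pocket px',seed,im[seed[1],seed[0]])
ct,s=blob(im,60,tuple(seed),75)
a=cv2.approxPolyDP(ct.reshape(-1,1,2),4,True).reshape(-1,2);print(np.c_[a,onz(p,a,32).round(1)[:,:2]])
for X in [(523,-320,30),(521,-380,0),(466,-170,92)]: print(X,proj(p,X))
E
```

```text
[463.68767595 -80.48282993 163.98234907] 18.8167 [0.16471388 0.0295962  0.13540783] 1.0027138637404267
74 (array([[513.8,  16.1,  74. ]]), ((513.5101318359375, 16.103130340576172), (28.960220336914062, 29.040151596069336), 43.92695999145508))
78 (array([[514.1,  14.7,  78. ]]), ((513.8893432617188, 14.67497730255127), (28.50946617126465, 28.588136672973633), 43.9176139831543))
(np.int64(303), np.int64(218)) ((304.1534729003906, 218.92733764648438), (7.125279426574707, 11.592041969299316), 92.23815155029297)
(np.int64(267), np.int64(207)) ((265.89044189453125, 206.78526306152344), (6.046870708465576, 10.382899284362793), 85.46774291992188)
[514.83608952  15.74082824  75.14225848]
pocket px [313 134] [48 49 51]
[[ 349.   106.   551.8 -136.9]
 [ 276.   108.   545.6  -72.6]
 [ 275.   122.   533.7  -72.5]
 [ 257.   123.   531.7  -56.5]
 [ 257.   150.   507.8  -57.7]
 [ 276.   151.   508.1  -75.2]
 [ 278.   163.   497.3  -77.8]
 [ 347.   161.   503.6 -141.6]]
(523, -320, 30) [[539.8753999  153.46089323]]
(521, -380, 0) [[573.70642216 156.47058706]]
(466, -170, 92) [[392.23193375 221.60507675]]
```

The roll sits home, with its top at z ≈ 75 (expected 74). The pocket centre is about (524.6,-107.8), with the printer yawed about 5.3°. Next, the cassette.

apply_moves:
  series:
    - [1,-0.05,-0.95,0,0]
    - [1,-0.05,-0.95,0,0]
    - [1,-0.05,-0.95,0,0]
    - [1,-0.05,-0.95,0,0]
    - [1,-0.05,-0.95,0,0]

```text
clock: 19.38
eef_pos: [454.9, -270.2, 163.3]
tool_rot: [[0.997, 0.076, 0.0], [0.076, -0.997, 0.0], [0.0, -0.0, -1.0]]
force: [0.7, 0.6, -0.2]
opening: 0.998
gripper_force: 0.0
```

apply_moves:
  series:
    - [1,0,-0.95,-0.2,0]
    - [1,0,-0.95,-0.3,0]
    - [1,0,-0.5,-0.5,0]
    - [1,0,0,0,0]
    - [1,0,0,0,0]

```text
clock: 19.8
eef_pos: [453.8, -364.6, 121.2]
tool_rot: [[0.997, 0.073, -0.003], [0.073, -0.997, 0.004], [-0.002, -0.004, -1.0]]
force: [0.1, 0.5, 0.3]
opening: 1.002
gripper_force: 0.0
```

apply_moves:
  series:
    - [1,0,0,0,0]
    - [1,0,0,0,0]
    - [1,0,0,0,0]
    - [1,0,0,0,0]
    - [1,0,0,0,0]

```text
clock: 20.22
eef_pos: [454.7, -365.1, 124.2]
tool_rot: [[0.997, 0.075, 0.001], [0.075, -0.997, -0.001], [0.001, 0.001, -1.0]]
force: [0.4, 0.7, 1.2]
opening: 0.997
gripper_force: 0.0
```

```bash
python3 - <<'E'
from bore import *
o=get_obs();print(o['eef_pos'],o['tool_rot'][:,0],o['clock'],o['opening'])
im,p=snap('wrist','w13.png');pickle.dump(p,open('w13.pkl','wb'))
s=proj(p,(521,-372,30))[0].astype(int);print(s)
x,y=s
g=im.max(2);c=g[y-90:y+90:6,x-110:x+110:6];print('\n'.join(' '.join('%3d'%v for v in r) for r in c))
hsv=cv2.cvtColor(im,cv2.COLOR_RGB2HSV);t=((hsv[...,0]>80)&(hsv[...,0]<105)&(hsv[...,1]>120)).astype(np.uint8)
n,l,st,ce=cv2.connectedComponentsWithStats(t);i=1+st[1:,4].argmax();q=st[i];print('turq',q,onz(p,[(q[0],q[1]),(q[0]+q[2],q[1]+q[3])],30).round())
E
```

```text
[ 454.65511572 -365.08203249  124.24161498] [9.97180875e-01 7.50300598e-02 8.90212258e-04] 20.2167 0.9974265976687751
[293 128]
209 206 204 200 198 206 199 206 204 201 204 204 199 203 200 199 189 184 194 192 196 187 186 192 187 185 190 187 187 180 185 187 207 199 205 207 208
199 202 201 201 196 203 202 202 202 201 200 200 208 201 199 196 191 182 184 183 192 182 185 186 190 191 186 189 189 188 188 186 195 198 202 202 205
203 203 201 210 204 204 204 203 202 203 197 202 200 194 185 188 189 189 183 187 187 191 192 185 186 181 189 179 189 190 188 183 195 200 205 206 202
204 204 204 207 205 205 199 206 210 203 211 210 185 194 192 189 191 185 191 187 184 188 192 186 188 193 187 185 189 194 194 197 191 194 205 208 209
207 196 202 200 204 203 196 209 202 208 196 191 189 192 193 189 190 191 187 184 190 185 187 190 191 186 188 185 190 183 185 179 192 192 202 210 209
203 205 204 205 202 199 206 205 206 201 191 191 191 193 197 192 187 187 193 186 182 186 186 184 191 189 197 186 191 186 185 190 191 190 190 206 208
210 209 206 206 200 203 206 203 189 191 192 194 189 187 189 189 187 192 186 188 191 
[... 2842 characters left out ...]
2 213 207 210 214 214 204 210 214
100 101 101 123 156 162 164 166 129  82 202 202 198 202 202 196 198 197 196 197 208 208 213 210 214 216 214 208 205 213 205 213 210 213 208 208 209
160 118 117 158 163 159 163 164 168  70 199 203 196 196 196 202 193 194 203 207 211 208 207 214 210 208 205 213 212 212 208 210 210 207 208 211 211
130 115 116 116 161 138 162 164 166 135 206 196 195 195 196 202 198 186 209 215 215 213 210 216 214 209 209 211 208 204 212 210 210 211 208 213 213
145 115 116 116 161 163 160 146 202 197 194 194 202 197 194 174 180 188 185 189 209 214 215 212 206 213 211 211 210 214 214 212 209 207 213 214 211
turq [ 134  173  105   75 4048] [[ 476. -245.   30.]
 [ 416. -333.   30.]]
```

```bash
cat > cas.py <<'E'
from bore import *
def cas(im,p,guess,z):
    x,y=proj(p,(*guess,z))[0].astype(int);g=im.max(2)
    m=((g<75)&(g>=44)).astype(np.uint8);k=np.zeros_like(m);k[max(0,y-75):y+75,max(0,x-100):x+100]=1;m*=k
    m=cv2.morphologyEx(m,cv2.MORPH_OPEN,np.ones((3,3)))
    cs,_=cv2.findContours(m,cv2.RETR_EXTERNAL,cv2.CHAIN_APPROX_NONE);c=max(cs,key=cv2.contourArea)
    P=onz(p,c.reshape(-1,2),z)[:,:2].astype(np.float32);r=cv2.minAreaRect(P);a=cv2.approxPolyDP(c,3,True).reshape(-1,2)
    return r,np.c_[a,onz(p,a,z).round(1)[:,:2]]
E
python3 - <<'E'
from cas import *
im=np.load('pics/w13.png.npy');p=pickle.load(open('w13.pkl','rb'))
r,a=cas(im,p,(521,-372),30);print(r);print(a)
E
```

```text
((520.176513671875, -389.84783935546875), (62.388038635253906, 46.77637481689453), 86.7125244140625)
[[ 281.    96.   544.6 -360.6]
 [ 277.   139.   512.3 -359.9]
 [ 301.   151.   504.3 -379.8]
 [ 303.   160.   497.3 -382.1]
 [ 348.   165.   496.  -419. ]
 [ 359.   107.   541.1 -421.4]]
```

```bash
python3 - <<'E'
from h import *
o=get_obs();print(o['joints'].round(3),np.degrees(np.arctan2(o['tool_rot'][1,0],o['tool_rot'][0,0])))
E
```

```text
[-0.825  0.301  1.603  0.     1.236  0.671] 4.286032091771927
```

apply_moves:
  series:
    - [1,0.33,-0.124,0,0.98]
    - [1,0.33,-0.124,0,0.98]
    - [1,0.33,-0.124,0,0.98]
    - [1,0.33,-0.124,0,0.98]
    - [1,0.33,-0.124,0,0.98]

```text
clock: 20.68
eef_pos: [520.7, -390.5, 123.6]
tool_rot: [[0.83, 0.558, 0.0], [0.558, -0.83, -0.0], [0.0, 0.0, -1.0]]
force: [-0.4, -0.0, 0.3]
opening: 1.003
gripper_force: 0.0
```

apply_moves:
  series:
    - [1,0,0,0,0.98]
    - [1,0,0,0,0.98]
    - [1,0,0,0,0.98]
    - [1,0,0,0,0.98]
    - [1,0,0,0,0.98]

```text
clock: 21.1
eef_pos: [520.2, -390.3, 123.5]
tool_rot: [[0.449, 0.894, 0.0], [0.894, -0.449, -0.0], [-0.0, 0.0, -1.0]]
force: [-0.3, 0.0, 0.2]
opening: 1.0
gripper_force: 0.0
```

apply_moves:
  series:
    - [1,0,0,0,0.98]
    - [1,0,0,0,0.98]
    - [1,0,0,0,0.98]
    - [1,0,0,0,0.98]
    - [1,0,0,0,0]

```text
clock: 21.52
eef_pos: [520.1, -390.3, 123.6]
tool_rot: [[0.058, 0.998, 0.0], [0.998, -0.058, -0.0], [-0.0, 0.0, -1.0]]
force: [-0.2, 0.0, -0.2]
opening: 1.004
gripper_force: 0.0
```

apply_moves:
  series:
    - [1,0,0,0,0]
    - [1,0,0,0,0]
    - [1,0,0,0,0]
    - [1,0,0,0,0]
    - [1,0,0,0,0]

```text
clock: 21.93
eef_pos: [520.1, -390.4, 123.4]
tool_rot: [[0.061, 0.998, 0.0], [0.998, -0.061, -0.0], [-0.0, 0.0, -1.0]]
force: [1.0, 0.2, -0.1]
opening: 1.001
gripper_force: 0.0
```

```bash
python3 - <<'E'
from cas import *
o=get_obs();print(o['eef_pos'],np.degrees(np.arctan2(o['tool_rot'][1,0],o['tool_rot'][0,0])),o['clock'],o['opening'])
im,p=snap('wrist','w14.png');pickle.dump(p,open('w14.pkl','wb'))
r,a=cas(im,p,(521,-385),30);print(r);print(a)
E
```

```text
[ 520.07032978 -390.43495527  123.37952363] 86.51551572176828 21.9333 1.0008920195147644
((520.1648559570312, -389.5830078125), (60.40434646606445, 46.80904769897461), 86.48075866699219)
[[ 250.   172.   499.  -358. ]
 [ 252.   241.   495.5 -418.3]
 [ 304.   241.   540.7 -421.1]
 [ 304.   233.   541.  -413.7]
 [ 297.   227.   535.2 -407.8]
 [ 300.   222.   537.9 -403.5]
 [ 294.   216.   533.1 -397.8]
 [ 302.   216.   539.9 -398.2]
 [ 297.   208.   535.9 -390.9]
 [ 306.   207.   543.6 -390.5]
 [ 306.   172.   544.6 -360.8]]
```

The cassette is confirmed at (520,-390), yawed -3.4°, and the tool is aligned with it. I descend and grip across its width.

apply_moves:
  series:
    - [1,0,0.02,-0.9,0]
    - [1,0,0,-0.9,0]
    - [1,0,0,-0.7,0]
    - [1,0,0,-0.5,0]
    - [1,0,0,-0.2,0]

```text
clock: 22.4
eef_pos: [517.5, -387.2, -9.1]
tool_rot: [[0.061, 0.998, -0.005], [0.998, -0.06, 0.005], [0.005, -0.006, -1.0]]
force: [-0.2, -0.0, -0.1]
opening: 1.003
gripper_force: 0.0
```

apply_moves:
  series:
    - [1,0,0,-0.2,0]
    - [1,0,0,-0.1,0]
    - [1,0,0,-0.05,0]
    - [1,0,0,0,0]
    - [0.6,0,0,0,0]
  grip_force: 40

```text
clock: 22.82
eef_pos: [521.0, -390.6, -17.1]
tool_rot: [[0.06, 0.998, 0.002], [0.998, -0.06, -0.002], [-0.002, 0.002, -1.0]]
force: [-0.5, -0.9, 0.2]
opening: 0.884
gripper_force: 0.0
```

apply_moves:
  series:
    - [0.3,0,0,0,0]
    - [0,0,0,0,0]
    - [-0.3,0,0,0,0]
    - [-0.3,0,0,0,0]
    - [-0.3,0,0,0,0]

```text
clock: 23.23
eef_pos: [520.8, -390.4, -17.4]
tool_rot: [[0.06, 0.998, 0.001], [0.998, -0.06, -0.001], [-0.001, 0.002, -1.0]]
force: [-0.7, 0.3, 4.5]
opening: 0.548
gripper_force: 43.9
```

apply_moves:
  series:
    - [-0.3,0,0,0.5,0]
    - [-0.3,0,0,0.9,0]
    - [-0.3,0,0,0.9,0]
    - [-0.3,0,0.5,0.7,0]
    - [-0.3,0,0.9,0.05,0.5]

```text
clock: 23.65
eef_pos: [524.0, -340.1, 111.0]
tool_rot: [[0.011, 1.0, 0.011], [1.0, -0.011, -0.011], [-0.011, 0.011, -1.0]]
force: [1.6, -0.7, 0.9]
opening: 0.548
gripper_force: 43.3
```

apply_moves:
  series:
    - [-0.3,0.02,0.95,0,0.5]
    - [-0.3,0.02,0.95,0,0.45]
    - [-0.3,0.02,0.95,0,0]
    - [-0.3,0.02,0.9,0,0]
    - [-0.3,0.015,0.8,0,0]

```text
clock: 24.07
eef_pos: [522.8, -149.0, 102.6]
tool_rot: [[-0.092, 0.996, -0.001], [0.996, 0.092, 0.001], [0.001, -0.001, -1.0]]
force: [0.8, -0.4, -0.1]
opening: 0.552
gripper_force: 43.3
```

apply_moves:
  series:
    - [-0.3,0,0.6,0,0]
    - [-0.3,0,0.3,0,0]
    - [-0.3,0,0,0,0]
    - [-0.3,0,0,0,0]
    - [-0.3,0,0,0,0]

```text
clock: 24.48
eef_pos: [524.1, -117.0, 103.3]
tool_rot: [[-0.091, 0.996, 0.0], [0.996, 0.091, -0.001], [-0.001, 0.0, -1.0]]
force: [0.7, 0.1, 0.3]
opening: 0.549
gripper_force: 43.3
```

```bash
python3 - <<'E'
from cas import *
o=get_obs();print(o['eef_pos'],np.degrees(np.arctan2(o['tool_rot'][1,0],o['tool_rot'][0,0])),o['clock'],o['opening'],o['force'])
im,p=snap('wrist','w15.png');pickle.dump(p,open('w15.pkl','wb'))
e=o['eef_pos'];zt=e[2]+47.4
print('cas expected nose end top px',proj(p,(e[0]-4.6,e[1]+50.6,zt)),'pocket nose px',proj(p,(520,-58,32)),'img cas centre',proj(p,(*e[:2],zt)))
g=im.max(2);x,y=proj(p,(e[0]-2,e[1]+35,zt))[0].astype(int)
c=g[max(0,y-110):y+70:6,x-110:x+110:6];print(x,y);print('\n'.join(' '.join('%3d'%v for v in r) for r in c))
E
```

```text
[ 524.08124039 -117.04573983  103.3201059 ] 95.20198651418254 24.4833 0.5493597144014725 [0.67171511 0.11417111 0.29907657]
cas expected nose end top px [[277.89011913 180.98319303]] pocket nose px [[279.88582035 138.2205956 ]] img cas centre [[278.01902808 299.18149967]]
280 220
175 177 178 178 178 180 181 192 196 194 194 195 193 193 195 195 195 195 195 194 132 128 126 126 126 126 125 125 124 124 126 125 124 124 124 123 123
176 179 178 178 178 181 184 183 185 194 196 195 192 192 194 194 193 195 196 184 127 127 127 126 126 126 125 124 124 124 124 123 122 124 125 123 123
177 179 180 180 179 182 185 185 183 183 194 191 137 111 153 192 193 197 193 128 128 127 127 126 126 126 126 125 125 125 125 124 122 123 123 122 123
177 180 181 181 181 183 184 185 182 183 183 181 111 110 110 111 189 196 127 127 127 127 126 126 127 127 127 125 125 124 125 124 124 123 123 124 124
163 181 181 180 181 182 183 182 182 182 183 181 110 111 112 109 108 110 126 125 122 120 124 124 126 126 126 124 124 124 125 125 124 123 123 124 122
156 157 166 176 180 182 182 183 182 182 184 184 111 112 112  79  35  34  34  36
[... 2920 characters left out ...]
  24  24  24  26  26  75  76  76  76  70  66  67  23  25  31  30  29  30 108 143 174 172 170 172 171 171 170
172 173 175 176 132 111  85  79  79  23  23  26  24  25  25  78  77  75  69  67  66  67  26  23  26  29  30  25  79  79 174 173 172 173 172 170 172
170 172  89 128 153  79  32  79  77  24  24  24  25  27  25  76  76  67  67  66  67  66  22  23  23  25  24  23  67  79  48  56 171 172 171 170 173
170 168  36  19  28  28  75  80  43  24  24  23  22  24  26  51  68  67  66  67  67  61  26  24  25  21  23  25  27  79  79  29  47 171 169 169 171
170  61  21  21  27  29  79  80  25  23  24  23  23  25  25  23  49  66  66  67  57  23  25  22  26  22  25  25  23  79  79  38  29 158 171 166 172
```

```bash
python3 - <<'E'
from cas import *
im=np.load('pics/w15.png.npy');p=pickle.load(open('w15.pkl','rb'));g=im.max(2).astype(int)
print('col 270',[(y,int(g[y,270])) for y in range(132,142)],[(y,int(g[y,270])) for y in range(158,192,2)])
print('col 290',[(y,int(g[y,290])) for y in range(132,142)],[(y,int(g[y,290])) for y in range(158,192,2)])
for r in(142,146,150,190,196,202,206): 
    print(r,'L',[(x,int(g[r,x])) for x in range(240,266,2)],'R',[(x,int(g[r,x])) for x in range(294,318,2)])
E
```

```text
col 270 [(132, 118), (133, 112), (134, 110), (135, 100), (136, 69), (137, 41), (138, 33), (139, 35), (140, 33), (141, 34)] [(158, 27), (160, 26), (162, 25), (164, 24), (166, 26), (168, 24), (170, 24), (172, 22), (174, 18), (176, 20), (178, 20), (180, 20), (182, 21), (184, 23), (186, 31), (188, 32), (190, 34)]
col 290 [(132, 127), (133, 126), (134, 122), (135, 105), (136, 69), (137, 40), (138, 35), (139, 37), (140, 36), (141, 35)] [(158, 34), (160, 34), (162, 34), (164, 33), (166, 33), (168, 32), (170, 32), (172, 23), (174, 21), (176, 19), (178, 21), (180, 20), (182, 21), (184, 22), (186, 32), (188, 33), (190, 32)]
142 L [(240, 119), (242, 111), (244, 111), (246, 112), (248, 112), (250, 112), (252, 113), (254, 112), (256, 112), (258, 112), (260, 83), (262, 35), (264, 33)] R [(294, 35), (296, 34), (298, 93), (300, 126), (302, 127), (304, 125), (306, 126), (308, 126), (310, 126), (312, 126), (314, 126), (316, 125)]
146 L [(240, 138), (242, 111), (244, 111), (246, 111), (248, 112), (250, 112), (252, 112), (254, 112), (256, 112), (258, 112), (260, 84), (262, 38), (264, 33)] R [(294, 32), 
[... 894 characters left out ...]
96, 32), (298, 33), (300, 32), (302, 32), (304, 32), (306, 33), (308, 29), (310, 25), (312, 52), (314, 101), (316, 110)]
202 L [(240, 165), (242, 165), (244, 165), (246, 115), (248, 38), (250, 24), (252, 25), (254, 27), (256, 26), (258, 26), (260, 31), (262, 29), (264, 31)] R [(294, 31), (296, 30), (298, 31), (300, 31), (302, 31), (304, 31), (306, 32), (308, 28), (310, 25), (312, 55), (314, 102), (316, 111)]
206 L [(240, 164), (242, 164), (244, 164), (246, 122), (248, 43), (250, 23), (252, 26), (254, 23), (256, 24), (258, 24), (260, 28), (262, 29), (264, 28)] R [(294, 31), (296, 30), (298, 32), (300, 31), (302, 32), (304, 31), (306, 31), (308, 27), (310, 26), (312, 54), (314, 82), (316, 88)]
```

```bash
python3 - <<'E'
from cas import *
p=pickle.load(open('w15.pkl','rb'));e=np.array([524.08,-117.05,103.3])
a=onz(p,[(279,136),(260.3,146),(297.7,146)],32);b=onz(p,[(277.4,185),(246.2,190),(308.5,190)],150.7)
print(a.round(1),b.round(1));t=np.radians(5.3);ya=np.array([-np.sin(t),np.cos(t)])
pc=a[0,:2]-52*ya;cc=b[0,:2]-50*ya;print('pocket',pc,'cas',cc,'move',pc-cc,'widths',np.linalg.norm(a[1]-a[2]),np.linalg.norm(b[1]-b[2]))
E
```

```text
[[519.2 -56.5  32. ]
 [506.3 -64.8  32. ]
 [533.5 -62.3  32. ]] [[519.4 -68.  150.7]
 [507.8 -71.  150.7]
 [531.4 -68.9 150.7]]
pocket [ 524.02190027 -108.27521607] cas [ 524.0530335 -117.7907095] move [-0.03113324  9.51549342] widths 27.303737854473372 23.74966322613158
```

apply_moves:
  series:
    - [-0.3,0,0.23,0,0]
    - [-0.3,0,0,-0.5,0]
    - [-0.3,0,0,-0.6,0]
    - [-0.3,0,0,-0.5,0]
    - [-0.3,0,0,-0.35,0]

```text
clock: 24.95
eef_pos: [522.7, -106.5, 23.4]
tool_rot: [[-0.09, 0.996, -0.002], [0.996, 0.09, 0.001], [0.001, -0.002, -1.0]]
force: [-0.2, 0.0, -0.7]
opening: 0.55
gripper_force: 43.3
```

apply_moves:
  series:
    - [-0.3,0,0,0,0]
    - [-0.3,0,0,0,0]
    - [-0.3,0,0,0,0]
    - [-0.3,0,0,0,0]
    - [-0.3,0,0,0,0]

```text
clock: 25.37
eef_pos: [525.1, -107.0, 26.8]
tool_rot: [[-0.091, 0.996, 0.003], [0.996, 0.091, -0.001], [-0.001, 0.003, -1.0]]
force: [0.4, 0.6, -1.5]
opening: 0.552
gripper_force: 43.3
```

```bash
python3 - <<'E'
from cas import *
o=get_obs();print(o['eef_pos'],np.degrees(np.arctan2(o['tool_rot'][1,0],o['tool_rot'][0,0])),o['clock'],o['force'])
im,p=snap('wrist','w16.png');pickle.dump(p,open('w16.pkl','wb'))
e=o['eef_pos'];g=im.max(2).astype(int)
u=proj(p,(519.2,-56.5,32))[0];v=proj(p,(e[0]-4.6,e[1]+49.6,e[2]+47.4))[0];print(u,v)
x=int(u[0]);print([(y,int(g[y,x])) for y in range(int(u[1])-10,int(v[1])+14,1)])
for r in(int(v[1])+8,int(u[1])+4): print(r,[(c,int(g[r,c])) for c in range(x-45,x-18,1)],[(c,int(g[r,c])) for c in range(x+18,x+45,1)])
E
```

```text
[ 525.13284458 -107.00020898   26.79248859] 95.23736712643972 25.3667 [ 0.42395863  0.63731234 -1.54562128]
[275.44101366 164.919246  ] [278.03649313 183.63940391]
[(154, 115), (155, 116), (156, 116), (157, 116), (158, 115), (159, 116), (160, 115), (161, 115), (162, 114), (163, 106), (164, 84), (165, 51), (166, 29), (167, 24), (168, 26), (169, 26), (170, 25), (171, 23), (172, 23), (173, 20), (174, 21), (175, 21), (176, 22), (177, 21), (178, 19), (179, 23), (180, 18), (181, 20), (182, 22), (183, 23), (184, 24), (185, 29), (186, 32), (187, 33), (188, 33), (189, 33), (190, 33), (191, 33), (192, 31), (193, 33), (194, 33), (195, 32), (196, 32)]
191 [(230, 89), (231, 89), (232, 88), (233, 88), (234, 88), (235, 88), (236, 88), (237, 88), (238, 90), (239, 89), (240, 90), (241, 89), (242, 90), (243, 88), (244, 89), (245, 89), (246, 83), (247, 64), (248, 42), (249, 31), (250, 30), (251, 32), (252, 32), (253, 33), (254, 32), (255, 32), (256, 31)] [(293, 32), (294, 35), (295, 34), (296, 33), (297, 34), (298, 34), (299, 33), (300, 34), (301, 34), (302, 35), (303, 35), (304, 34), (305, 34), (306, 34), (307, 31), (308, 36), (309, 67), (310, 101), (311, 114), (312, 115), (313, 115), (314, 115), (315, 114), (316, 115), (317, 115), (318, 114), (319, 115)]
168 [(230, 191), (231, 191), (232, 191), (233, 191), (234, 192), (235, 191), (236, 191), (237, 191), (238, 191), (239, 191), (240, 190), (241, 186), (242, 184), (243, 184), (244, 185), (245, 185), (246, 184), (247, 167), (248, 118), (249, 69), (250, 41), (251, 27), (252, 26), (253, 25), (254, 27), (255, 26), (256, 26)] [(293, 33), (294, 33), (295, 33), (296, 33), (297, 32), (298, 32), (299, 27), (300, 29), (301, 45), (302, 73), (303, 97), (304, 112), (305, 114), (306, 114), (307, 115), (308, 115), (309, 115), (310, 115), (311, 115), (312, 115), (313, 115), (314, 117), (315, 118), (316, 118), (317, 119), (318, 120), (319, 123)]
```

Nose and pocket edges agree to about 1 mm, so I lower it in.

apply_moves:
  series:
    - [-0.3,0,0,0,0]
    - [-0.3,0,0,0,0]
    - [-0.3,0,0,0,0]
    - [-0.3,0,0,-0.1,0]
    - [-0.3,0,0,-0.1,0]

```text
clock: 25.83
eef_pos: [524.1, -106.5, 17.3]
tool_rot: [[-0.092, 0.996, 0.001], [0.996, 0.092, -0.0], [-0.0, 0.001, -1.0]]
force: [0.3, 0.2, -0.7]
opening: 0.551
gripper_force: 43.3
```

apply_moves:
  series:
    - [-0.3,0,0,-0.1,0]
    - [-0.3,0,0,-0.1,0]
    - [-0.3,0,0,-0.05,0]
    - [-0.3,0,0,-0.05,0]
    - [-0.3,0,0,0,0]

```text
clock: 26.25
eef_pos: [523.8, -106.4, 5.3]
tool_rot: [[-0.092, 0.996, -0.0], [0.996, 0.092, 0.0], [0.0, -0.0, -1.0]]
force: [0.3, -0.2, -1.4]
opening: 0.554
gripper_force: 43.3
```

apply_moves:
  series:
    - [-0.3,0,-0.01,-0.04,0]
    - [-0.3,0,0,-0.04,0]
    - [-0.3,0,0,-0.04,0]
    - [-0.3,0,0,-0.03,0]
    - [-0.3,0,0,0,0]

```text
clock: 26.67
eef_pos: [524.2, -106.5, 4.8]
tool_rot: [[-0.092, 0.996, -0.001], [0.996, 0.092, 0.001], [0.001, -0.001, -1.0]]
force: [-14.8, 5.2, 38.4]
opening: 0.553
gripper_force: 65.4
```

apply_moves:
  series:
    - [-0.3,0,0,0.1,0]
    - [-0.3,0,0,0,0]
    - [0.3,0,0,0,0]
    - [1,0,0,0,0]
    - [1,0,0,0,0]

```text
clock: 27.08
eef_pos: [523.3, -106.6, 2.5]
tool_rot: [[-0.091, 0.996, -0.001], [0.996, 0.091, 0.001], [0.001, -0.001, -1.0]]
force: [-0.2, 0.7, -0.1]
opening: 0.904
gripper_force: 0.0
```

apply_moves:
  series:
    - [1,0,0,0.3,0]
    - [1,0,0,0.8,0]
    - [1,0,0,0.9,0]
    - [1,0,0,0.4,0]
    - [1,0,0,0,0]

```text
clock: 27.5
eef_pos: [528.0, -108.4, 105.0]
tool_rot: [[-0.092, 0.996, 0.01], [0.996, 0.092, -0.004], [-0.005, 0.01, -1.0]]
force: [0.5, 0.3, 0.2]
opening: 1.0
gripper_force: 0.0
```

apply_moves:
  series:
    - [1,0,0,0,0]
    - [1,0,0,0,0]
    - [1,0,0,0,0]
    - [1,0,0,0,0]
    - [1,0,0,0,0]

```text
clock: 27.92
eef_pos: [522.8, -106.5, 97.9]
tool_rot: [[-0.091, 0.996, -0.003], [0.996, 0.091, 0.001], [0.001, -0.003, -1.0]]
force: [0.1, 0.2, -0.2]
opening: 0.999
gripper_force: 0.0
```

```bash
python3 - <<'E'
from cas import *
o=get_obs();print(o['eef_pos'],o['clock'],o['force'])
im,p=snap('wrist','w17.png');pickle.dump(p,open('w17.pkl','wb'))
for X in [(519.2,-56.5,32),(519.4,-58.5,50),(519.4,-58.5,52)]: print(X,proj(p,X).round(1))
g=im.max(2).astype(int)
u=proj(p,(519.4,-58.5,50))[0].astype(int);x,y=u
c=g[y-25:y+100:5,x-80:x+85:5];print(x,y);print('\n'.join(' '.join('%3d'%v for v in r) for r in c))
E
```

```text
[ 522.76679945 -106.45363915   97.87650022] 27.9167 [ 0.0767818   0.16291731 -0.20244035]
(519.2, -56.5, 32) [[279.8 151.9]]
(519.4, -58.5, 50) [[279.8 157.8]]
(519.4, -58.5, 52) [[279.8 158.1]]
279 157
182 185 185 185 183 180 112 112 110 109 111 111 114 130 126 126 127 126 127 128 128 127 125 126 127 125 124 125 124 124 125 125 124
182 185 186 185 181 112 112 113 110 109 109 110 110 111 115 120 128 127 126 127 128 127 125 126 126 126 125 125 125 125 125 125 123
184 185 188 187 131 111 112 111 111 111 111 111 110 109 111 113 114 125 127 127 127 126 126 126 127 127 125 125 125 125 124 125 124
166 180 186 185 130 110 111 110 109 110 111 110 109 110 110 111 113 114 116 120 125 125 125 126 126 125 125 124 124 124 124 125 125
160 164 161 182 136 109 110 110 110 110 112 112 158  85  67  65  58  58  57  56  91 127 127 126 125 126 124 125 126 126 125 124 125
161 161 161 162 116  98 111 111 111 111 112 112 179  42  25  24  24  26  24  26  65 112 113 121 125 126 125 126 126 125 126 125 125
161 162 162 161  90  87  87 107 110 110 111 111 130  24  33  34  34  35  33  36  57 113 113 112 112 126 1
[... 1702 characters left out ...]
  45 156 155 154 155 152 172 172 172 173
161 163 162 162 162 163 163 163 163 163  49  52  51  50  49  48  49  47  46  46  45  44  44  43 153 155 155 154 152 174 173 172 171
160 161 161 161 162 162 161 163 164 163  51  51  51  50  50  55 116 125  66  45  45  45  45  44 155 155 161 154 153 175 175 172 170
161 162 163 163 161 161 162 161 164 162  54  51  50  49  49 131 129 128 128  64  45  44  45  56 173 178 176 176 175 175 174 172 170
160 163 163 163 162 161 161 162 163 162  58  50  50  49  80 129 129 128 128 103  45  45  49  53 172 176 175 175 175 175 174 172 173
162 161 139 162 162 161 160 161 162 163  59  50  50  48  55 130 128 127 131  79  47  49  49  60 175 175 176 174 174 175 174 174 173
```

The cassette looks square in the pocket with even gaps. I'll press lightly on its top with closed fingers to be sure it is fully home.

apply_moves:
  series:
    - [-1,0.02,-0.03,-0.3,0]
    - [-1,0,0,-0.3,0]
    - [-1,0,0,-0.3,0]
    - [-1,0,0,-0.3,0]
    - [-1,0,0,-0.3,0]

```text
clock: 28.38
eef_pos: [523.8, -107.7, 37.2]
tool_rot: [[-0.091, 0.996, -0.002], [0.996, 0.091, 0.001], [0.001, -0.002, -1.0]]
force: [0.3, -0.1, -0.0]
opening: 0.302
gripper_force: 0.0
```

apply_moves:
  series:
    - [-1,0,0,-0.08,0]
    - [-1,0,0,-0.08,0]
    - [-1,0,0,-0.08,0]
    - [-1,0,0,-0.08,0]
    - [-1,0,0,0,0]

```text
clock: 28.8
eef_pos: [524.7, -108.1, 26.4]
tool_rot: [[-0.092, 0.996, -0.0], [0.996, 0.092, -0.0], [-0.0, -0.0, -1.0]]
force: [0.3, -0.3, 0.5]
opening: 0.003
gripper_force: 0.0
```

apply_moves:
  series:
    - [-1,0,0,-0.06,0]
    - [-1,0,0,-0.06,0]
    - [-1,0,0,-0.04,0]
    - [-1,0,0,0,0]
    - [-1,0,0,0,0]

```text
clock: 29.22
eef_pos: [525.5, -108.3, 25.5]
tool_rot: [[-0.092, 0.996, 0.0], [0.996, 0.092, -0.001], [-0.001, 0.0, -1.0]]
force: [-11.3, 4.0, 30.9]
opening: -0.001
gripper_force: 15.1
```

apply_moves:
  series:
    - [-1,0,0,0.5,0]
    - [-1,-0.8,0,0.2,0]
    - [-1,-0.8,0,0,0]
    - [-1,0,0,-0.4,0]
    - [-1,0,0,-0.3,0]

```text
clock: 29.63
eef_pos: [459.8, -108.0, 20.8]
tool_rot: [[-0.091, 0.996, 0.002], [0.996, 0.091, -0.001], [-0.001, 0.002, -1.0]]
force: [-0.5, 0.2, -0.8]
opening: 0.002
gripper_force: 0.0
```

apply_moves:
  series:
    - [-1,0,0,-0.15,0]
    - [-1,0,0,-0.1,0]
    - [-1,0,0,-0.07,0]
    - [-1,0,0,0,0]
    - [-1,0,0,0,0]

```text
clock: 30.05
eef_pos: [461.7, -108.4, 7.8]
tool_rot: [[-0.092, 0.996, 0.001], [0.996, 0.092, -0.001], [-0.001, 0.001, -1.0]]
force: [-0.7, -0.3, -0.6]
opening: -0.003
gripper_force: 0.0
```

apply_moves:
  series:
    - [-1,0,0,-0.06,0]
    - [-1,0,0,-0.06,0]
    - [-1,0,0,-0.04,0]
    - [-1,0,0,0,0]
    - [-1,0,0,0,0]

```text
clock: 30.47
eef_pos: [461.9, -108.4, 7.3]
tool_rot: [[-0.093, 0.996, -0.001], [0.996, 0.093, -0.0], [-0.0, -0.001, -1.0]]
force: [-17.5, 6.9, 50.7]
opening: -0.004
gripper_force: 25.3
```

Deck contact is at 7.3 and the cassette top at 25.5, so it stands 18 mm proud: fully home. Now I locate the latch knob.

apply_moves:
  series:
    - [-1,0,0,0.9,0]
    - [-1,0,0,0.9,0]
    - [-1,0,0,0.8,0]
    - [-1,0,-0.9,0,0]
    - [-1,0,-0.9,0,0]

```text
clock: 30.88
eef_pos: [463.5, -180.9, 108.6]
tool_rot: [[-0.096, 0.995, 0.007], [0.995, 0.096, -0.004], [-0.005, 0.006, -1.0]]
force: [0.8, -0.2, -0.2]
opening: -0.003
gripper_force: 0.0
```

apply_moves:
  series:
    - [-1,0.1,-0.9,0,0]
    - [-1,0,-0.6,0,0]
    - [-0.2,0,0,0,0]
    - [-0.2,0,0,0,0]
    - [-0.2,0,0,0,0]

```text
clock: 31.3
eef_pos: [464.4, -239.4, 104.6]
tool_rot: [[-0.091, 0.996, -0.001], [0.996, 0.091, 0.001], [0.001, -0.001, -1.0]]
force: [-0.4, 0.2, 0.1]
opening: 0.398
gripper_force: 0.0
```

```bash
python3 - <<'E'
from cas import *
o=get_obs();print(o['eef_pos'],o['clock'],o['force'],o['opening'])
im,p=snap('wrist','w18.png');pickle.dump(p,open('w18.pkl','wb'))
u=proj(p,(466,-170,92))[0];v=proj(p,(530.5,-178,60))[0];print(u,v)
g=im.max(2).astype(int);x,y=u.astype(int)
c=g[max(0,y-60):y+66:6,x-70:x+180:6];print(x,y);print('\n'.join(' '.join('%3d'%v for v in r) for r in c))
E
```

```text
[ 464.42027015 -239.38641282  104.62460714] 31.3 [-0.37983692  0.15122237  0.14091879] 0.3976370299589137
[292.64110499 126.64069435] [388.07986136 147.37905398]
292 126
200 205 201 159 161 161 161 161 161 160 107 113 114 115 114 114 114 114 114 114 112  17  19  35  34  34  33  87  88  88  85  32  32  30  28 108 108 107 107 154 159 158
203 209 198 159 159 159 158 161 161 160 159 113 114 115 114 115 114 114 114 115 114  18  19  33  35  34  35  33  46  42  33  33  30  31  29 108 107 107 156 161 161 158
197 198 197 158 159 161 161 162 161 161 161 152 103 106 116 115 114 115 114 115 115  15  19  34  34  35  33  33  32  33  31  31  30  31  31 108 109 146 162 161 162 160
206 203 202 161 160 162 162 162 162 163 164 162 104 102 109 116 115 114 113 115 115  17  22  29  28  27  28  27  28  28  25  28  27  27  54 109 160 163 162 162 162 160
204 207 202 161 161 162 163 163 163 164 163 139 101 103 103 104 114 114 114 113 113  52  53  57  59  61  57  63  67  70  68  65  81 106 109 153 163 163 163 162 162 161
198 206 200 166 166 165 164 163 162 163 140 105 105 104 105 106 105 117 116 114 115 115 11
[... 1897 characters left out ...]
 166 165 164 163 162 163 164
180 190 181 181 152 101 101 102 101 100 101 102 104 102 101 114 101 100 100 102 112 112 102 101 101 102 100 101 103 132 167 167 168 168 168 165 166 166 165 167 167 167
185 179 187 181 183 188 203 214 207 204 198 199 209 205 209 211 212 211 211 217 218 220 220 208 210 208 210 211 206 218 217 220 216 220 215 213 218 214 217 220 216 215
182 180 181 179 186 186 178 207 203 208 213 201 206 215 205 210 215 204 218 219 218 221 221 219 217 213 207 207 209 200 213 221 216 216 220 220 220 215 217 219 215 216
185 185 186 181 180 184 185 183 212 208 211 210 209 211 213 205 211 218 217 219 218 220 221 218 216 211 210 210 203 213 210 220 218 218 218 219 215 217 215 218 217 216
```

```bash
python3 - <<'E'
from cas import *
im=np.load('pics/w18.png.npy');p=pickle.load(open('w18.pkl','rb'));g=im.max(2)
for th in(40,75):
    m=(g<th).astype(np.uint8);n,l,s,c=cv2.connectedComponentsWithStats(m);i=l[120,291]
    cs,_=cv2.findContours((l==i).astype(np.uint8),cv2.RETR_EXTERNAL,cv2.CHAIN_APPROX_NONE);e=cv2.fitEllipse(max(cs,key=len));print(s[i],c[i],e,onz(p,[e[0]],92).round(1))
P=np.array([530.5,-178]);k=onz(p,[e[0]],92)[0,:2]
print(np.linalg.norm(k-P))
E
```

```text
[278 105  23  31 504] [289.75396825 120.12698413] ((288.9263000488281, 119.96172332763672), (22.49638557434082, 31.860319137573242), 0.28555986285209656) [[ 463.7 -166.7   92. ]]
[271 104  31  33 826] [286.28813559 120.01089588] ((286.2732238769531, 119.99658966064453), (30.372173309326172, 32.76571273803711), 6.000113487243652) [[ 462.2 -166.9   92. ]]
69.16927819207267
```

apply_moves:
  series:
    - [0,-0.055,0.8,0,0]
    - [0,0,0.71,0,0]
    - [0,0,0.3,0,0]
    - [0,0,0,0,0]
    - [0,0,0,0,0]

```text
clock: 31.77
eef_pos: [462.6, -166.7, 105.1]
tool_rot: [[-0.095, 0.996, 0.0], [0.996, 0.095, -0.001], [-0.001, 0.0, -1.0]]
force: [-0.1, 0.7, 0.7]
opening: 0.504
gripper_force: 0.0
```

apply_moves:
  series:
    - [0,0,0,-0.3,0]
    - [0,0,0,-0.4,0]
    - [0,0,0,-0.4,0]
    - [0,0,0,-0.4,0]
    - [0,0,0,-0.1,0]

```text
clock: 32.18
eef_pos: [460.9, -167.7, 38.7]
tool_rot: [[-0.091, 0.996, -0.004], [0.996, 0.091, 0.001], [0.002, -0.004, -1.0]]
force: [-0.7, -0.4, -0.5]
opening: 0.497
gripper_force: 0.0
```

apply_moves:
  series:
    - [-0.3,0,0,0,0]
    - [-1,0,0,0,0]
    - [-1,0,0,0,0]
    - [-1,0,0,0,0]
    - [-1,0,0,0,0]
  grip_force: 30

```text
clock: 32.6
eef_pos: [462.2, -168.1, 41.5]
tool_rot: [[-0.091, 0.996, -0.0], [0.996, 0.091, -0.001], [-0.001, -0.0, -1.0]]
force: [-3.8, -1.1, 0.5]
opening: 0.199
gripper_force: 29.6
```

apply_moves:
  series:
    - [-1,0.05,0.23,0,0]
    - [-1,0.09,0.23,0,0]
    - [-1,0.12,0.21,0,0]
    - [-1,0.145,0.19,0,0]
    - [-1,0.17,0.17,0,0]

```text
clock: 33.02
eef_pos: [481.0, -123.7, 41.1]
tool_rot: [[-0.091, 0.996, -0.01], [0.996, 0.091, 0.005], [0.006, -0.01, -1.0]]
force: [-14.5, 4.4, 13.3]
opening: 0.199
gripper_force: 31.6
```

apply_moves:
  series:
    - [-1,0.19,0.145,0,0]
    - [-1,0.21,0.12,0,0]
    - [-1,0.23,0.09,0,0]
    - [-1,0.235,0.05,0,0]
    - [-1,0.1,0,0,0]

```text
clock: 33.43
eef_pos: [522.0, -103.8, 40.6]
tool_rot: [[-0.091, 0.996, -0.005], [0.996, 0.091, 0.011], [0.011, -0.004, -1.0]]
force: [-6.0, 18.0, 6.9]
opening: 0.199
gripper_force: 31.2
```

apply_moves:
  series:
    - [-1,0.06,0.0,0,0]
    - [-1,0.06,0,0,0]
    - [-1,0.05,0,0,0]
    - [-1,0,0,0,0]
    - [-1,0,0,0,0]

```text
clock: 33.85
eef_pos: [523.6, -103.7, 40.4]
tool_rot: [[-0.092, 0.996, -0.016], [0.996, 0.092, 0.011], [0.013, -0.015, -1.0]]
force: [-18.0, 14.3, 16.1]
opening: 0.199
gripper_force: 32.9
```

The latch is against its stop (no further motion, side load rising). I release, lift clear and check.

apply_moves:
  series:
    - [-1,-0.04,0,0,0]
    - [0,0,0,0,0]
    - [0,0,0,0,0]
    - [0,0,0,0,0]
    - [0,0,0,0,0]

```text
clock: 34.27
eef_pos: [530.6, -110.7, 41.8]
tool_rot: [[-0.091, 0.996, 0.003], [0.996, 0.091, -0.001], [-0.001, 0.003, -1.0]]
force: [0.0, -0.1, -0.9]
opening: 0.498
gripper_force: 0.0
```

apply_moves:
  series:
    - [0,0,0,0.5,0]
    - [0,0,0,0.9,0]
    - [0,0,0,0.9,0]
    - [0,-0.2,-0.8,0.2,0]
    - [0,-0.2,-0.9,0,0]

```text
clock: 34.68
eef_pos: [517.3, -179.3, 146.2]
tool_rot: [[-0.096, 0.995, 0.01], [0.995, 0.096, -0.005], [-0.005, 0.009, -1.0]]
force: [1.0, -0.1, -0.0]
opening: 0.503
gripper_force: 0.0
```

apply_moves:
  series:
    - [0,-0.1,-0.4,0,0]
    - [0,0,0,0,0]
    - [0,0,0,0,0]
    - [0,0,0,0,0]
    - [0,0,0,0,0]

```text
clock: 35.1
eef_pos: [509.4, -193.3, 140.7]
tool_rot: [[-0.092, 0.996, -0.0], [0.996, 0.092, 0.001], [0.001, -0.0, -1.0]]
force: [0.5, 1.6, -0.5]
opening: 0.496
gripper_force: 0.0
```

```bash
python3 - <<'E'
from cas import *
o=get_obs();print(o['eef_pos'],o['clock'],o['force'],o['opening'])
im,p=snap('wrist','w19.png');pickle.dump(p,open('w19.pkl','wb'))
for th in(40,75): 
  pass
u=proj(p,(524,-108.3,92))[0].astype(int);v=proj(p,(530.5,-178,60))[0].astype(int);print(u,v)
g=im.max(2);x,y=u
c=g[max(0,y-60):v[1]+30:6,x-90:x+90:6];print(max(0,y-60));print('\n'.join(' '.join('%3d'%v for v in r) for r in c))
try: print(bore(im,p,(512.5,16.3),74)[1:])
except Exception as ex: print('bore n/a')
E
```

```text
[ 509.39703125 -193.25176186  140.6625135 ] 35.1 [ 0.49966363  1.62589344 -0.49135328] 0.4963404193641906
[313 101] [306 196]
41
177 178 180 181 180 179 172 122 123 123 122  87  29  39  39  37  37  36 119 119 118 119 119 119 118 117 117 117 117 115
178 179 181 181 180 180 182 180 121 121 122  84  29  38  38  39  37  37 121 122 121 121 120 118 116 117 116 116 116 116
177 180 181 181 180 181 181 182 180 121 121  87  30  38  39  39  39  38 121 122 121 121 120 117 116 117 118 117 116 116
170 181 181 182 181 180 182 182 184 119  49  42  37  36  36  36  37  37  45  44  85 121 119 118 119 119 119 119 118 118
170 176 185 183 185 184 184 184 185  37  39  38  38  39  38  39  38  37  38  38  82 120 120 119 120 120 119 118 117 118
168 170 182 184 184 184 184 185 186  38  39  38  39  39  94  99  43  39  38  38  93 121 120 121 122 120 119 119 119 117
170 172 172 184 186 187 185 185 185  39  54  40  38  99 100 100 100  37  37  38 104 121 121 122 122 120 118 120 121 118
171 172 173 172 185 187 186 185 185  26  54  53  41 101 101  99  99  39  37  36 111 121 121 121 121 119 120 120 120 119
170 172 172
[... 2057 characters left out ...]
155 155 179 178 154 161 228 228 226 221 180 184 186 184 182 181 182 171 169 171 169 169 138
160 160 160 162 159 157 157 157 157 156 155 174 221 228 228 226 222 182 183 182 176 176 179 181 180 169 167 166 167 148
159 157 159 159 157 157 159 155 154 154 155 154 190 224 209 210 201 171 170 171 170 169 170 168 176 176 169 169 168 167
156 158 160 160 159 158 158 154 154 155 154 160 166 176 201 190 176 173 172 172 176 174 173 173 175 176 176 178 177 176
205 212 207 186 195 191 195 196 212 218 215 217 216 218 218 216 218 220 214 216 220 210 219 220 222 216 214 214 215 217
212 207 204 205 198 194 191 220 216 220 219 220 219 217 216 219 221 217 218 219 219 217 219 221 214 219 216 216 216 216
bore n/a
```

```bash
python3 - <<'E'
from cas import *
im=np.load('pics/w19.png.npy');p=pickle.load(open('w19.pkl','rb'));g=im.max(2).astype(float)
L=[];R=[]
for r in range(122,148,2):
    s=g[r,285:335]; a=np.where(s>80)[0]; L.append((285+a.min(),r)); R.append((285+a.max(),r))
for q in(L,R):
    X=onz(p,q,60)[:,:2];k=np.polyfit(X[:,1],X[:,0],1);print('heading deg',90-np.degrees(np.arctan(k[0])))
# cassette side edge
Q=[(275+np.where(g[r,355:445-20]>100)[0].min()+80,r) for r in range(75,145,4)]
X=onz(p,Q,50)[:,:2];k=np.polyfit(X[:,1],X[:,0],1);print('cassette side',90-np.degrees(np.arctan(k[0])))
# roll still home
sc,ps=snap('scene','scF.png');sd,pd=snap('side','sdF.png');b=[]
for i,q in((sc,ps),(sd,pd)):
    u,v=proj(q,(512.5,16.3,74))[0].astype(int)
    br=((i[:,:,0].astype(int)-i[:,:,2])>15).astype(np.uint8);k=np.zeros_like(br);cv2.circle(k,(int(u),int(v)),12,1,-1);br*=k
    b.append(cv2.fitEllipse(cv2.convexHull(cv2.findNonZero(br)))[0])
print(tri([ps,pd],b))
E
```

```text
heading deg 98.76481328838841
heading deg 89.72575062702572
cassette side 99.20507028353376
[515.06336308  15.71787366  74.79115034]
```

```bash
python3 - <<'E'
from cas import *
im=np.load('pics/w19.png.npy');p=pickle.load(open('w19.pkl','rb'));g=cv2.GaussianBlur(im.max(2).astype(float),(3,3),0)
def edge(r,lo,hi,sgn):
    d=sgn*np.diff(g[r,lo:hi]);i=int(d.argmax())
    if 0<i<len(d)-1:
        a,b,c=d[i-1:i+2];i=i+.5*(a-c)/(a-2*b+c+1e-9)
    return lo+i+.5
rows=range(120,146,2)
for nm,lo,hi,sg in(('L',292,308,1),('R',306,326,-1)):
    q=[(edge(r,lo,hi,sg),r) for r in rows];print(nm,[round(a,1) for a,_ in q])
    X=onz(p,q,60)[:,:2];k=np.polyfit(X[:,1],X[:,0],1);print(90-np.degrees(np.arctan(-k[0]))*-1, X[0],X[-1])
for z,c in((32,'deck edge ref pocket'),): 
    q=[(edge(r,270,285,-1),r) for r in range(100,146,3)];print('cas left',[round(a,1) for a,_ in q]);X=onz(p,q,50)[:,:2];print(X[0],X[-1])
E
```

```text
L [np.float64(299.3), np.float64(299.4), np.float64(299.5), np.float64(299.4), np.float64(299.3), np.float64(299.3), np.float64(299.3), np.float64(299.2), np.float64(299.2), np.float64(299.2), np.float64(299.2), np.float64(299.2), np.float64(299.2)]
95.741091761942 [ 518.35389344 -120.22757506] [ 520.22113296 -137.57476479]
R [np.float64(319.2), np.float64(318.4), np.float64(320.7), np.float64(320.5), np.float64(319.2), np.float64(318.4), np.float64(318.1), np.float64(318.0), np.float64(318.0), np.float64(317.9), np.float64(317.9), np.float64(317.8), np.float64(317.8)]
91.97742559177559 [ 533.03187453 -118.87126225] [ 534.23981485 -136.28001015]
cas left [np.float64(274.6), np.float64(274.7), np.float64(274.8), np.float64(274.8), np.float64(275.2), np.float64(275.3), np.float64(275.0), np.float64(275.0), np.float64(275.0), np.float64(274.7), np.float64(274.9), np.float64(275.1), np.float64(275.1), np.float64(275.2), np.float64(275.2), np.float64(275.1)]
[ 498.71798098 -107.49082699] [ 502.03520088 -140.810678  ]
```

The latch heading is about 96°, against about 95° for the printer's y axis, so it is closed. The roll top is at z ≈ 75, the cassette is home and the gripper is clear. I'm handing in.

```bash
python3 -c "
from rig import close_job
print(close_job())"
```

```text
the job is handed in; nothing more can be done
None
```

I loaded the printer in the order asked and handed the job in at about 35 s: the full roll is down on the spindle foot, the cassette is home in its pocket, and the latch is closed to its stop. On the way to the spindle I set the roll down on clear desk and regripped it, because it came off the peg tilted and would not turn upright in the grip.

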